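# Put a fitter's kit back into its fitted inserts

### The job

Put the five loose things in front of the kit case back where each belongs: one wooden wedge in each of the two slots of the two-slot insert, and the oak block, the tape measure and the spring clamp (jaws towards the narrow end) each in the bay cut to its shape. Lay everything flat on the bottom of its bay and let go, and do not knock over the white cup beside the case.

Things in the scene. Friction and masses are not known exactly. Their poses are not given: they have to be found in the camera images.
- wedge_insert: Plywood insert, fixed, two slots. 152 mm (its x, away from the robot) x 116 mm (its y, to the left); 4 in a row in a case, any order. Origin: underside centre, 4 mm over the worktop; grey bay floor 5 mm, top 19 mm above it. Slots 136 (x) x 46 (y) mm, centred at y = -29 and +29; 12 mm rib between. Side walls cut down to the floor right across at x = -28..28, for fingers. (rib too)
- block_insert: Plywood insert, fixed, short narrow bay. 152 mm (its x, away from the robot) x 116 mm (its y, to the left); 4 in a row in a case, any order. Origin: underside centre, 4 mm over the worktop; grey bay floor 5 mm, top 19 mm above it. Bay 106 (x) x 48 (y) mm, centred. The low case walls end level with the inserts. Side walls cut down to the floor right across at x = -28..28, for fingers.
- tape_insert: Plywood insert, fixed, short wide bay. 152 mm (its x, away from the robot) x 116 mm (its y, to the left); 4 in a row in a case, any order. Origin: underside centre, 4 mm over the worktop; grey bay floor 5 mm, top 19 mm above it. Bay 105 (x) x 80 (y) mm, centred. Side walls cut down to the floor right across at x = -28..28, for fingers.
- clamp_insert: Plywood insert, fixed, bay with a narrow far end. 152 mm (its x, away from the robot) x 116 mm (its y, to the left); 4 in a row in a case, any order. Origin: underside centre, 4 mm over the worktop; grey bay floor 5 mm, top 19 mm above it. Bay 128 mm (x), 80 wide where x < 28, 54 wide where x > 28. Side walls cut down to the floor right across at x = -28..28, for fingers.
- wedge_a: First of two equal wooden wedges, loose, lying flat: 30 mm wide (its x), 120 mm long (its y), 6 mm thick at the -y end rising evenly to 26 mm at the +y end (16 mm at the middle); vertical parallel sides 30 mm apart. Origin: centre of its underside. z up.
- wedge_b: Second wooden wedge, equal to wedge_a.
- oak_block: Loose square oak block: 32 mm (its x) by 90 mm (its y) by 32 mm high. Origin: centre of its underside. z up.
- tape_measure: Loose tape measure lying flat on its side: 64 mm wide (its x), 89 mm long over all (its y), 33 mm high; the case spans y = -24 to +44 mm and a thin hooked tape end sticks out to y = -45 mm at x = -26 mm. Origin: centre of these 64 x 89 mm on its underside. z up.
- clamp: Loose black spring clamp lying flat, 62 mm wide (its x) by 111 mm long (its y), 23 mm high, rigid. The handles point to -y and spread to 62 mm at y = -51; the jaws point to +y: 43 mm wide at y = +21, 20 mm at the nose. Waist 35 mm wide at y = +2: the best place to grip from above (a 22 mm wide pad there rests on both flanks, 40 mm apart). Origin: centre of its underside; z up.
- cup: Bystander: empty white plastic cup standing upright beside the case, 70 mm across, 101 mm high, very light. Origin: centre of its underside; z up.

How it is judged:
By the outcome, as a careful person would: the job done as asked, in the order asked, and still so for the second after the job is handed in, with the robot touching nothing.
It also fails if it takes over 117 s, if anything falls off the work surface, if the arm or the gripper's body presses on something with over 40 N, if the wrist force passes 120 N, or if a joint passes its speed limit or range.

### The arm

A 6-joint arm with a two-finger parallel gripper is mounted at the origin on a cart in front of the work surface, level with it; the furniture and walls round the work are solid. World frame = base frame: x ahead of the robot, y to its left, z up, the work surface at z = 0. Lengths are in m, angles in rad, forces in N, time in s.
With the tool pointing down it reaches from about 0.35 to 0.875 m from the base axis. Payload 4.2 kg.
Tool frame: the origin (TCP) lies midway between the tips of the shut fingers; the grasp point (between the pads) lies 19 mm behind it; z points along the fingers, y is the direction in which the jaws open and shut (so a half turn about z gives the same grasp; the last joint's range is limited). The gripper opens to 85 mm and grips with 20 to 120 N. Pads are 22 mm wide; open, the fingers measure 114 mm over their backs; the gripper's body (76 mm by 85 mm) begins 54 mm behind the grasp point. The pads swing forward as they close: fully open they stand 13 mm farther back than shut.
Start: joints at [-0.927, 0.385, 0.008, 0, -1.194, -0.259], TCP at [0.235, -0.579, 0.231] pointing down, gripper open.
Joint ranges: [-3.14, 3.14], [-1.21, 2.06], [-1.07, 1.41], [-3.16, 2.05], [-2.99, -0.16], [-3.1, 3.1]. Speed limits (rad/s): [2.79, 2.79, 3.14, 3.14, 3.14, 3.14].

### API

Orientations are given as a unit quaternion [x, y, z, w].
In Python, from rig import get_state, eyes, ticket gives the robot as it stands.
- The arm moves only by the shell command python3 -m pendant 'ROWS' [OPENING] [FORCE]. ROWS is JSON, a list that holds one entry, the list of rows, each a list of 4 numbers: the shift along the tool's x, y, z in cm, then the turn about the tool's z in degrees. A call has 1 to 12 rows; each row shifts and turns the pose as measured when the row begins, along the tool's axes as they then stand; what a row does not reach is not made up. A row lasts 1/12 s, in which the tool goes at most 41.7 mm and 7.16 degrees, less where a joint would pass 70% of its speed; a pose out of reach is approached as far as the arm can. A call with a gripper value outside its range is refused whole. OPENING is the finger opening in cm, from 0 to 8.54, set as the call begins (- or left out, the last holds). The fingers move at their own pace and stop on an object; FORCE is the grip in N (left out, the last holds). Time passes only in rows, so rows that do not move let the fingers close. It gives the time, the measured TCP pose, the force and the opening at its end, in the units of the state.
- get_state(): the state, without advancing time (a new reading comes with each control period).
- eyes.grab_frame(name): name is "scene" or "top" or "wrist"; returns the picture (400x640x3 uint8, red, green, blue); there is no depth.
- eyes.get_calibration(name): a dict with "fx", "fy", "cx", "cy" (pixels), "k1" (the pictures are not rectified: a ray, as slopes to the right and down, at radius r is drawn at 1 + k1 r^2 times it, then the intrinsics apply), "view" (4x4, takes a point from world to camera coordinates); the wrist camera has in their place "hand_eye" (4x4, takes a point from camera to tool coordinates, whose origin is the TCP and whose axes are the flange's). Camera axes: x right, y down, z forward; pixel columns grow to the right and rows downward; lengths in m; the calibration is good to about 2 mm. A picture is of the moment at which its call begins: read the wrist's pose just before it. get_calibration takes no time and is no camera call.
- ticket.hand_in(): hands the job in, once; it reports no verdict.
The state is a dict: "clock": time; "joint_positions": joint angles; "qvel": joint speeds; "tau": joint torques, N m; "tool_pos": TCP position; "orientation": TCP orientation; "ft_force": force on the tool from outside, world axes, zero at the start; "ft_torque": the same for the moment, N m; "grip_width": opening from 0.0 (shut) to 1.0 (fully open).
Only numpy, scipy, OpenCV 4.12 (cv2) and the standard library are available. Lean on these libraries where they do the work, as an engineer would, in place of code of your own. Each camera call takes 0.05 s, during which the arm holds its last target. There are 200 camera calls.

## Working session

There is one attempt and no reset: what is moved stays moved. The work goes in short steps, Python scripts to look and compute and a shell command to move; the robot and the scene stay as the last step left them, time stands still between calls to the robot, and variables do not carry over. Pictures are saved under pics/ and viewed, about 12 in all and at most 16, crops included, and the job is handed in when it is done.

```bash
ls; mkdir -p pics; python3 - <<'E'
from rig import get_state, eyes
import cv2, numpy as np
np.set_printoptions(precision=4,suppress=True)
s=get_state(); print(s)
for n in ("top","scene","wrist"):
    im=eyes.grab_frame(n); cv2.imwrite(f"pics/{n}0.png",im[:,:,::-1]); c=eyes.get_calibration(n)
    print(n,{k:np.array(v) for k,v in c.items()})
E
```

```text
pics
{'clock': 0.0, 'joint_positions': array([-0.9274,  0.3856,  0.0066, -0.0005, -1.194 , -0.2586]), 'qvel': array([ 0.0016,  0.0013, -0.0005,  0.0007,  0.0009,  0.0008]), 'tau': array([  0.0002, -39.2287,  18.8404,   4.1862,  -0.0046,   0.    ]), 'tool_pos': array([ 0.2344, -0.5788,  0.2302]), 'orientation': array([-0.1911,  0.9816,  0.0011, -0.0003]), 'ft_force': array([-0.3678,  0.1232, -0.6386]), 'ft_torque': array([-0.0068, -0.0255,  0.0083]), 'grip_width': 0.9965461270966333}
top {'fx': array(367.8553), 'fy': array(367.8553), 'cx': array(315.8998), 'cy': array(198.0505), 'k1': array(0.0279), 'view': array([[-0.0108, -0.9995, -0.0308,  0.1418],
       [-0.9974,  0.013 , -0.0714,  0.5532],
       [ 0.0718,  0.03  , -0.997 ,  1.1019],
       [ 0.    ,  0.    ,  0.    ,  1.    ]])}
scene {'fx': array(404.3214), 'fy': array(404.3214), 'cx': array(319.1294), 'cy': array(196.3614), 'k1': array(-0.0072), 'view': array([[-0.8373, -0.5467,  0.0079,  0.5198],
       [-0.413 ,  0.6229, -0.6644,  0.1597],
       [ 0.3584, -0.5595, -0.7473,  1.0128],
       [ 0.    ,  0.    ,  0.    ,  1.    ]])}
wrist {'fx': array(284.4177), 'fy': array(284.4177), 'cx': array(319.3658), 'cy': array(199.0323), 'k1': array(-0.0463), 'hand_eye': array([[ 0.0004, -0.9645, -0.2641,  0.0658],
       [ 1.    ,  0.0002,  0.0006,  0.0002],
       [-0.0005, -0.2641,  0.9645, -0.1423],
       [ 0.    ,  0.    ,  0.    ,  1.    ]])}
```

View pics/top0.png

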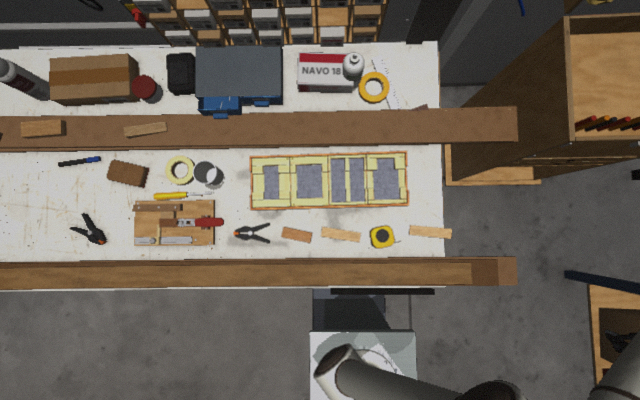

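View pics/scene0.png

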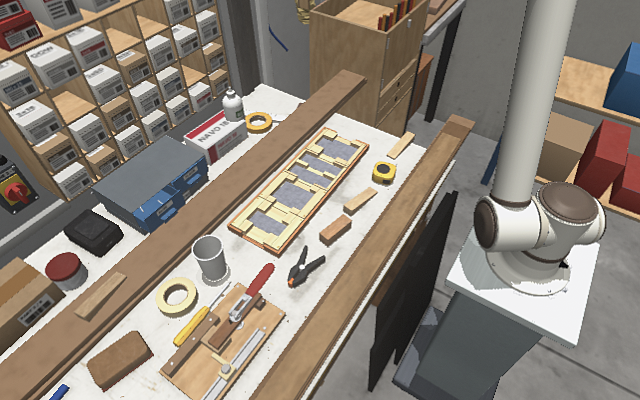

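```bash
cat > h.py <<'E'
import numpy as np, cv2
from scipy.spatial.transform import Rotation as R
from rig import get_state, eyes
np.set_printoptions(precision=4,suppress=True)
def cam(n, st=None):
    c=eyes.get_calibration(n)
    if n=="wrist":
        T=np.eye(4); T[:3,:3]=R.from_quat(st["orientation"]).as_matrix(); T[:3,3]=st["tool_pos"]
        M=T@np.array(c["hand_eye"])
    else: M=np.linalg.inv(np.array(c["view"]))
    return c,M
def ray(C,px):
    c,M=C; px=np.atleast_2d(np.array(px,float))
    d=np.stack([(px[:,0]-c["cx"])/c["fx"],(px[:,1]-c["cy"])/c["fy"]],1); u=d.copy()
    for _ in range(8): u=d/(1+c["k1"]*(u**2).sum(1,keepdims=True))
    return M[:3,3], np.c_[u,np.ones(len(u))]@M[:3,:3].T
def plane(C,px,z):
    o,d=ray(C,px); return o+d*((z-o[2])/d[:,2])[:,None]
def tri(C1,p1,C2,p2):
    o1,d1=ray(C1,p1);o2,d2=ray(C2,p2);out=[]
    for a,b in zip(d1,d2):
        s=np.linalg.lstsq(np.c_[a,-b],o2-o1,rcond=None)[0]
        p,q=o1+a*s[0],o2+b*s[1]; out.append(np.r_[(p+q)/2,np.linalg.norm(p-q)])
    return np.array(out)
def proj(C,P):
    c,M=C; P=np.atleast_2d(P); q=(P-M[:3,3])@M[:3,:3]; u=q[:,:2]/q[:,2:]
    u=u*(1+c["k1"]*(u**2).sum(1,keepdims=True)); return u*[c["fx"],c["fy"]]+[c["cx"],c["cy"]]
def shot(n,name):
    s=get_state(); im=eyes.grab_frame(n)[:,:,::-1].copy(); cv2.imwrite(f"pics/{name}.png",im)
    np.save(f"pics/{name}.npy",dict(s),allow_pickle=True); return im,cam(n,s),s
E
python3 - <<'E'
from h import *
t=cam("top");s=cam("scene")
# beam end corners front beam, rough; inserts, cup
print("plane0 objs",plane(t,[(252,233),(297,235),(341,235),(382,237),(430,232),(208,170)],0.02))
print("case corners",plane(t,[(250,156),(410,151),(409,203),(251,209)],0.02))
print("front beam right-top corner", tri(t,[(516,260)],s,[(460,115)]), "back beam", tri(t,[(518,107)],s,[(343,72)]))
a=cv2.imread("pics/top0.png")[145:255,190:460]; cv2.imwrite("pics/top_crop.png",cv2.resize(a,None,fx=2.95,fy=2.95,interpolation=cv2.INTER_CUBIC))
E
```

```text
plane0 objs [[ 0.4506  0.3316  0.02  ]
 [ 0.4431  0.194   0.02  ]
 [ 0.4418  0.0604  0.02  ]
 [ 0.4346 -0.063   0.02  ]
 [ 0.4484 -0.2064  0.02  ]
 [ 0.6465  0.4687  0.02  ]]
case corners [[ 0.6883  0.3382  0.02  ]
 [ 0.6955 -0.1541  0.02  ]
 [ 0.5363 -0.1466  0.02  ]
 [ 0.5239  0.3348  0.02  ]]
front beam right-top corner [[ 0.3545 -0.4636  0.0072  0.0182]] back beam [[ 0.8306 -0.4924 -0.0021  0.0004]]
```

View pics/top_crop.png

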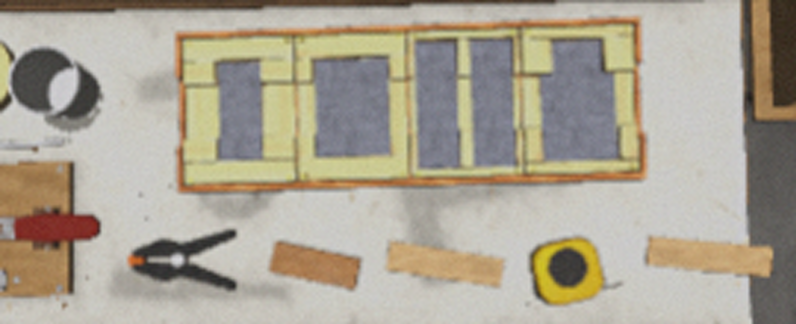

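```bash
python3 -m pendant '[[[0,0,-1.5,5.5],[0,0,-1.5,5.5],[0,0,-1.5,5.5],[0,0,-1.5,5.5],[-1.5,3.7,0,0],[-1.5,3.7,0,0],[-1.5,3.7,0,0],[-1.5,3.7,0,0],[-1.5,3.7,0,0],[-1.5,3.7,0,0],[-1.5,3.7,0,0],[-1.5,3.7,0,0]]]' 8.5 40
python3 -m pendant '[[[-1.5,3.7,0,0],[-1.5,3.7,0,0],[-1.5,3.7,0,0],[-1.5,3.7,0,0],[-1.5,3.7,0,0],[-1.5,3.7,0,0],[-1.5,3.7,0,0],[-1.5,3.7,0,0],[0,0,0,0],[0,0,0,0]]]'
```

```text
clock: 1.15
tool_pos: [0.3612, -0.2787, 0.287]
orientation: [0.017, 1.0, 0.006, -0.004]
ft_force: [0.3, 0.4, 0.0]
grip_width: 0.994
clock: 1.98
tool_pos: [0.4935, 0.035, 0.2892]
orientation: [0.013, 1.0, 0.007, -0.003]
ft_force: [0.3, 0.8, 0.2]
grip_width: 0.991
```

```bash
python3 -c "
from h import *
shot('wrist','wA')"
python3 -m pendant '[[[0,3.5,0,0],[0,3.5,0,0],[0,3.5,0,0],[0,3.5,0,0],[0,0,0,0],[0,0,0,0]]]'
python3 -c "
from h import *
shot('wrist','wB')"
```

```text
clock: 2.53
tool_pos: [0.4964, 0.1721, 0.2905]
orientation: [0.019, 1.0, 0.006, -0.004]
ft_force: [-0.7, -0.1, -0.0]
grip_width: 0.994
```

View pics/wA.png

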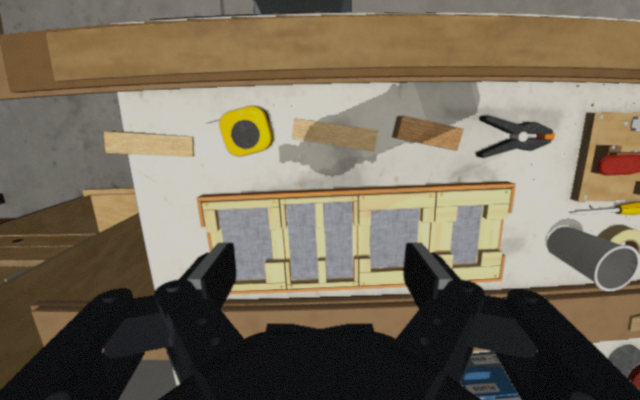

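View pics/wB.png

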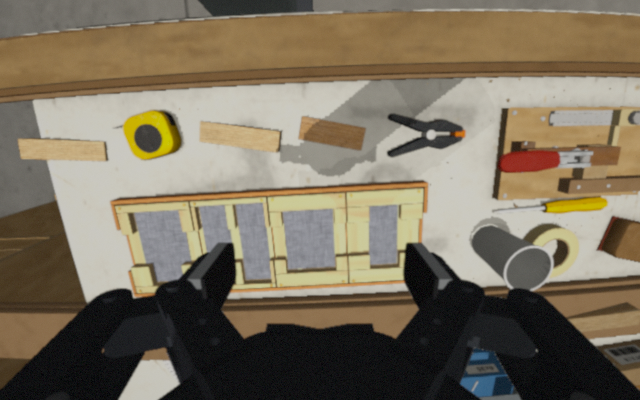

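```bash
cat > m1.py <<'E'
from h import *
ims={n:cv2.imread(f"pics/{f}.png") for n,f in (("top","top0"),("wA","wA"),("wB","wB"))}
C={"top":cam("top"),**{n:cam("wrist",np.load(f"pics/{n}.npy",allow_pickle=True).item()) for n in ("wA","wB")}}
approx={"clamp":(.4506,.3316),"block":(.443,.194),"wL":(.442,.06),"tape":(.4346,-.063),"wR":(.448,-.206)}
def masks(im):
    h=cv2.cvtColor(im,cv2.COLOR_BGR2HSV).astype(int); b,g,r=[im[:,:,i].astype(int) for i in range(3)]
    return {"wood":(r-b>30)&(h[...,1]>60),"tape":((h[...,1]>150)&(r>120))|(h[...,2]<70),"clamp":(h[...,2]<75)|((h[...,1]>150)),"floor":(b-r>8)&(h[...,2]<190)&(h[...,2]>80)}
def blob(n,kind,P,rad=45):
    m=masks(ims[n])[kind].astype(np.uint8); p=proj(C[n],P)[0]
    roi=np.zeros_like(m); cv2.circle(roi,tuple(int(v) for v in p),rad,1,-1); m&=roi
    m=cv2.morphologyEx(m,cv2.MORPH_OPEN,np.ones((2,2),np.uint8))
    k,l,st,ce=cv2.connectedComponentsWithStats(m); i=1+np.argmax(st[1:,4])
    return (l==i).astype(np.uint8), ce[i]
if __name__=="__main__":
    for o,(x,y) in approx.items():
        kind={"tape":"tape","clamp":"clamp"}.get(o,"wood"); c={}
        for n in C:
            m,ce=blob(n,kind,(x,y,.012),30 if n=="top" else 50); c[n]=ce
            ct=max(cv2.findContours(m,0,1)[0],key=cv2.contourArea)
            W=plane(C[n],ct.reshape(-1,2),.012)[:,:2]; rr=cv2.minAreaRect((W*1000).astype(np.float32))
            print(o,n,m.sum(),ce,"rect",np.round(rr[0],1),np.round(rr[1],1),round(rr[2],1))
        for a,b in (("wA","wB"),("top","wA"),("top","wB")): print("   ",a,b,tri(C[a],c[a],C[b],c[b])[0])
    # floors in top
    m=masks(ims["top"])["floor"].astype(np.uint8); m[:150]=0;m[208:]=0;m[:,:255]=0;m[:,405:]=0
    m=cv2.morphologyEx(m,cv2.MORPH_OPEN,np.ones((3,3),np.uint8))
    k,l,st,ce=cv2.connectedComponentsWithStats(m)
    for i in range(1,k):
        if st[i,4]<100: continue
        ct=max(cv2.findContours((l==i).astype(np.uint8),0,1)[0],key=cv2.contourArea).reshape(-1,2)
        W=plane(C["top"],ct,.016)[:,:2]*1000; rr=cv2.minAreaRect(W.astype(np.float32))
        print("floor",st[i],plane(C["top"],ce[i],.016)[0],"rect",np.round(rr[0],1),np.round(rr[1],1),round(rr[2],1))
E
python3 m1.py
```

```text
clamp top 236 [251.7542 234.0254] rect [441.2 332.6] [ 56.2 104.6] 6.7
clamp wA 1305 [516.318  136.7579] rect [453.1 336.6] [119.5  58.4] 89.6
clamp wB 1293 [427.0286 134.594 ] rect [451.3 336.4] [ 59.1 113.5] 1.1
    wA wB [0.4525 0.3369 0.0095 0.0004]
    top wA [0.4499 0.3328 0.0159 0.005 ]
    top wB [0.4495 0.3294 0.0309 0.0037]
block top 314 [297.2484 235.4427] rect [441.5 194. ] [90.9 32.1] 77.4
block wA 1498 [429.4579 133.6188] rect [446.1 201.6] [98.9 33.5] 77.8
block wB 1501 [332.5237 133.9407] rect [446.7 197.5] [93.7 33.2] 77.6
    wA wB [0.4458 0.1966 0.0248 0.0003]
    top wA [0.4437 0.1914 0.0386 0.0028]
    top wB [0.4438 0.1923 0.0605 0.0049]
wL top 375 [340.9573 235.0613] rect [440.9  59.3] [118.   30.5] 79.4
wL wA 1758 [335.7634 135.302 ] rect [445.8  64.2] [121.6  30.5] 80.0
wL wB 1695 [241.1351 137.1322] rect [445.6  63.8] [116.4  31.3] 80.1
    wA wB [0.4456 0.0645 0.0117 0.0003]
    top wA [0.4433 0.0616 0.059  0.0013]
    top wB [ 0.4434  0.0604 -0.0014  0.0051]
tape top 382 [382.8743 237.6073] rect [432.8 -66.7] [61.3 66.3] 13.5
tape wA 1339 [246.64  129.947]
[... 326 characters left out ...]
.9365 144.5888] rect [ 450.1 -210.6] [134.5  32.2] 85.7
wR wB 1772 [ 62.0677 150.2065] rect [ 450.1 -211.1] [142.  32.] 86.0
    wA wB [ 0.4506 -0.2119  0.0109  0.    ]
    top wA [ 0.4486 -0.215   0.0069  0.0047]
    top wB [ 0.4485 -0.215   0.0079  0.0044]
floor [350 159  14  42 528] [0.6102 0.0098 0.016 ] rect [610.8   9.9] [127.3  38.4] 1.0
floor [331 160  14  42 512] [0.6095 0.0675 0.016 ] rect [609.1  67.6] [127.6  38.2] 1.0
floor [374 160  25  39 825] [ 0.6067 -0.0786  0.016 ] rect [611.3 -79.5] [ 72.6 117.1] 89.3
floor [265 167  13  32 405] [0.6053 0.2739 0.016 ] rect [605.5 273.8] [37.3 96.7] 89.8
floor [298 166  24  31 719] [0.6079 0.1557 0.016 ] rect [608.5 154.7] [70.9 93.5] 89.6
```

```bash
cat > go.py <<'E'
from h import *
import sys
s=get_state(); M=R.from_quat(s["orientation"]).as_matrix(); phi=np.degrees(np.arctan2(-M[1,0],-M[0,0]))
print("t",round(s["clock"],2),"tcp",s["tool_pos"],"phi",round(phi,2),"tilt",np.degrees(np.arccos(-M[2,2])).round(2),"F",s["ft_force"].round(1),"w_mm",round(s["grip_width"]*85.4,1),"j1,j6",np.degrees(s["joint_positions"][[0,5]]).round(0))
if len(sys.argv)>1:
    x,y,z,p=map(float,sys.argv[1:5]); print("tool delta cm now",(M.T@(np.array([x,y,z])-s["tool_pos"])*100).round(2),"turn",round((phi-p+180)%360-180,1))
    a=np.radians(p); X=-np.array([np.cos(a),np.sin(a)]); Y=np.array([-np.sin(a),np.cos(a)]); d=np.array([x,y])-s["tool_pos"][:2]
    print("after turn: x,y,z cm",(np.array([X@d,Y@d,s["tool_pos"][2]-z])*100).round(2))
E
python3 -c "
from h import *
from m1 import C
for z in (0,.03,.06,.1): print(z,plane(C['top'],[(340,260)],z)[0],plane(C['wA'],[(336,82),(336,70)],z))"
python3 -m pendant '[[[0,0,1,-6.9],[0,0,1,-6.9],[0,0,1,-6.9],[0,0,1,-6.9],[0,0,1,-6.9],[0,0,1,-6.9],[0,0,1,-6.9],[0,0,1,-6.9],[0,0,1,-6.9],[0,0,1,-6.9],[0,0,1,-6.9],[0,0,1,-6.9]]]' 5.5 40
python3 go.py .4455 .0645 .1 80
```

```text
0 [0.3649 0.0639 0.    ] [[0.3714 0.0665 0.    ]
 [0.3553 0.0667 0.    ]]
0.03 [0.3678 0.0649 0.03  ] [[0.3754 0.0643 0.03  ]
 [0.3604 0.0645 0.03  ]]
0.06 [0.3706 0.0659 0.06  ] [[0.3793 0.0622 0.06  ]
 [0.3655 0.0623 0.06  ]]
0.1 [0.3745 0.0672 0.1   ] [[0.3846 0.0593 0.1   ]
 [0.3723 0.0594 0.1   ]]
clock: 3.58
tool_pos: [0.4964, 0.1512, 0.1703]
orientation: [-0.662, 0.75, 0.006, 0.005]
ft_force: [0.4, -0.8, 0.8]
grip_width: 0.644
t 3.58 tcp [0.4964 0.1512 0.1703] phi 82.89 tilt 0.91 F [ 0.4 -0.8  0.8] w_mm 55.0 j1,j6 [ 34. -41.]
tool delta cm now [9.34 3.96 6.9 ] turn 2.9
after turn: x,y,z cm [9.42 3.51 7.03]
```

```bash

python3 -m pendant '[[[3.1,1.2,2,2.9],[3.1,1.2,2,0],[3.1,1.2,2,0],[0,0,0,0],[0,0,0,0]]]'
python3 go.py .4455 .0645 .004 80
```

```text
clock: 4.0
tool_pos: [0.4418, 0.0543, 0.1055]
orientation: [-0.639, 0.769, 0.007, 0.003]
ft_force: [0.3, 1.2, 1.7]
grip_width: 0.646
t 4.0 tcp [0.4418 0.0543 0.1055] phi 79.48 tilt 0.87 F [0.3 1.2 1.7] w_mm 55.2 j1,j6 [ 27. -37.]
tool delta cm now [-0.93 -0.24 10.16] turn -0.5
after turn: x,y,z cm [-1.07 -0.18 10.15]
```

```bash

python3 -m pendant '[[[-0.5,-0.1,3,0],[-0.5,-0.1,2.5,0],[0,0,1.5,0],[0,0,0,0],[0,0,0,0]]]'
python3 go.py .4455 .0645 .004 80
python3 -c "
from h import *
shot('wrist','w1')"
```

```text
clock: 4.42
tool_pos: [0.4497, 0.0621, 0.0378]
orientation: [-0.636, 0.772, 0.005, 0.008]
ft_force: [0.8, 0.1, 0.2]
grip_width: 0.643
t 4.42 tcp [0.4497 0.0621 0.0378] phi 79.02 tilt 1.12 F [0.8 0.1 0.2] w_mm 54.9 j1,j6 [ 28. -38.]
tool delta cm now [-0.09  0.47  3.38] turn -1.0
after turn: x,y,z cm [-0.17  0.46  3.38]
```

View pics/w1.png

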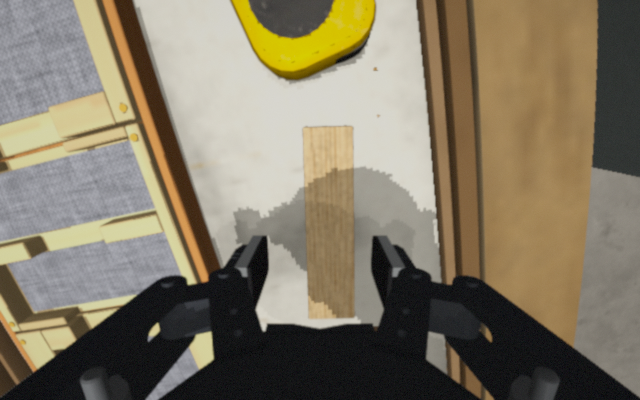

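```bash

python3 - <<'E'
from h import *
C=cam('wrist',np.load('pics/w1.npy',allow_pickle=True).item())
for z in (.006,.026): print(z,plane(C,[(328,126),(331,318),(303,222),(355,222)],z))
E
python3 -m pendant '[[[-0.1,0.4,1.5,0],[0,0,1.2,0],[0,0,0.7,0],[0,0,0,0],[0,0,0,0]]]'
python3 go.py .4455 .0645 .004 80
```

```text
0.006 [[0.4335 0.0012 0.006 ]
 [0.4559 0.1348 0.006 ]
 [0.4605 0.0576 0.006 ]
 [0.4273 0.064  0.006 ]]
0.026 [[0.4339 0.0004 0.026 ]
 [0.4537 0.1185 0.026 ]
 [0.4577 0.0503 0.026 ]
 [0.4284 0.056  0.026 ]]
clock: 4.88
tool_pos: [0.452, 0.0665, 0.0093]
orientation: [-0.636, 0.771, 0.003, 0.016]
ft_force: [0.2, 0.2, 0.5]
grip_width: 0.644
t 4.88 tcp [0.452  0.0665 0.0093] phi 79.02 tilt 1.84 F [0.2 0.2 0.5] w_mm 55.0 j1,j6 [ 28. -38.]
tool delta cm now [0.33 0.61 0.51] turn -1.0
after turn: x,y,z cm [0.31 0.61 0.53]
```

```bash

python3 -m pendant '[[[0.7,0.7,0.3,-1],[0.1,0.1,0.2,0],[0,0,0,0]]]'
python3 go.py .4437 .0595 .004 80
python3 -m pendant '[[[0,0,0,0],[0,0,0,0],[0,0,0,0],[0,0,0,0],[0,0,0,0],[0,0,0,0],[0,0,0,0]]]' 1.5 50
python3 go.py .4437 .0595 .004 80
```

```text
clock: 5.13
tool_pos: [0.4434, 0.0603, 0.0057]
orientation: [-0.644, 0.765, 0.002, 0.018]
ft_force: [1.0, -0.4, 0.4]
grip_width: 0.644
t 5.13 tcp [0.4434 0.0603 0.0057] phi 80.14 tilt 2.09 F [ 1.  -0.4  0.4] w_mm 55.0 j1,j6 [ 28. -37.]
tool delta cm now [ 0.08 -0.04  0.16] turn 0.1
after turn: x,y,z cm [ 0.07 -0.04  0.17]
clock: 5.72
tool_pos: [0.4439, 0.0604, 0.0068]
orientation: [-0.644, 0.765, 0.002, 0.019]
ft_force: [-0.5, 0.4, -1.0]
grip_width: 0.334
t 5.72 tcp [0.4439 0.0604 0.0068] phi 80.16 tilt 2.2 F [-0.5  0.4 -1. ] w_mm 28.5 j1,j6 [ 28. -37.]
tool delta cm now [0.1  0.01 0.28] turn 0.2
after turn: x,y,z cm [0.09 0.   0.28]
```

```bash

python3 -m pendant '[[[0,0,-2.5,0],[0,0,-3,0],[0,0,-2,6.8],[0,0,-1,6.8],[0,0,0,6.8],[0,0,0,6.8],[0,0,0,6.8],[0,0,0,6.8],[0,0,0,6.8],[0,0,0,6.8],[0,0,0,6.8],[0,0,0,6.8]]]'
python3 go.py .609 .0675 .05 0.9
```

```text
clock: 6.72
tool_pos: [0.4401, 0.0574, 0.0947]
orientation: [-0.077, 0.997, 0.012, 0.012]
ft_force: [0.3, 0.0, 0.2]
grip_width: 0.332
t 6.72 tcp [0.4401 0.0574 0.0947] phi 8.83 tilt 1.99 F [0.3 0.  0.2] w_mm 28.4 j1,j6 [  28. -108.]
tool delta cm now [-16.72  -1.71   4.88] turn 7.9
after turn: x,y,z cm [-16.9    0.74   4.47]
```

```bash

python3 -m pendant '[[[0,0,0,4],[0,0,0,4],[-3.4,0.1,0,0],[-3.4,0.1,0,0],[-3.4,0.1,0,0],[-3.4,0.1,0,0],[-2.5,0.1,1,0],[0,0,1,0],[0,0,0,0],[0,0,0,0]]]'
python3 go.py .609 .0675 .05 0.9
python3 -c "
from h import *
shot('wrist','w2')"
```

```text
clock: 7.55
tool_pos: [0.6033, 0.0613, 0.0728]
orientation: [-0.001, 1.0, 0.012, 0.007]
ft_force: [-0.3, 0.2, -0.6]
grip_width: 0.335
t 7.55 tcp [0.6033 0.0613 0.0728] phi 0.11 tilt 1.59 F [-0.3  0.2 -0.6] w_mm 28.6 j1,j6 [  21. -110.]
tool delta cm now [-0.54  0.56  2.3 ] turn -0.8
after turn: x,y,z cm [-0.58  0.61  2.28]
```

View pics/w2.png

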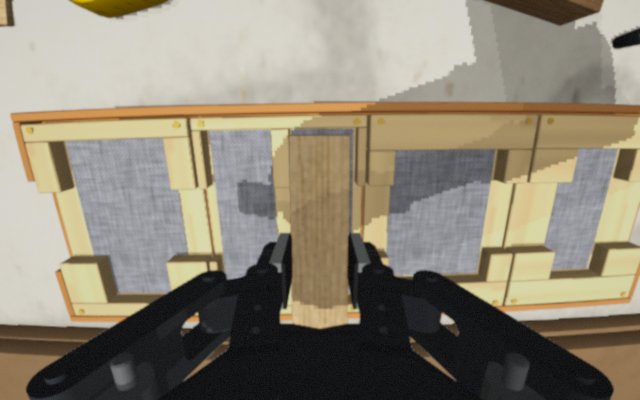

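```bash

python3 - <<'E'
from h import *
C=cam('wrist',np.load('pics/w2.npy',allow_pickle=True).item())
print("rim pts (seamL,seamR near, seam clamp-far L,bayclamp TL,TR; tape TL TR)\n",plane(C,[(190,119),(369,115),(210,127),(271,128),(289,128),(354,128)],.023))
print("near floor edge",plane(C,[(240,130),(100,138),(440,150)],.009))
print("far edges floor",plane(C,[(150,293),(440,273)],.009))
E
```

```text
rim pts (seamL,seamR near, seam clamp-far L,bayclamp TL,TR; tape TL TR)
 [[ 0.5362 -0.0209  0.023 ]
 [ 0.5338  0.0953  0.023 ]
 [ 0.5414 -0.0083  0.023 ]
 [ 0.5422  0.0314  0.023 ]
 [ 0.5422  0.0432  0.023 ]
 [ 0.5421  0.0857  0.023 ]]
near floor edge [[ 0.544   0.0077  0.009 ]
 [ 0.5485 -0.0935  0.009 ]
 [ 0.5578  0.1514  0.009 ]]
far edges floor [[ 0.6758 -0.0781  0.009 ]
 [ 0.6591  0.164   0.009 ]]
```

```bash

python3 -m pendant '[[[-0.6,0.5,0.5,-0.8],[0,0,1,0],[0,0,0.5,0],[0,0,0,0]]]'
python3 go.py .6095 .066 .016 0.9
```

```text
clock: 7.93
tool_pos: [0.6068, 0.0677, 0.0529]
orientation: [-0.009, 1.0, 0.012, 0.007]
ft_force: [0.1, 0.3, -0.4]
grip_width: 0.332
t 7.93 tcp [0.6068 0.0677 0.0529] phi 1.07 tilt 1.61 F [ 0.1  0.3 -0.4] w_mm 28.4 j1,j6 [  21. -109.]
tool delta cm now [-0.22 -0.26  3.69] turn 0.2
after turn: x,y,z cm [-0.27 -0.17  3.69]
```

```bash

python3 -m pendant '[[[-0.2,-0.3,1.2,0],[0,0,1.2,0],[0,0,0.7,0],[0,0,0,0]]]'
python3 go.py .6095 .066 .016 0.9
```

```text
clock: 8.27
tool_pos: [0.6088, 0.0653, 0.0197]
orientation: [-0.01, 1.0, 0.012, 0.007]
ft_force: [0.2, 0.3, -0.2]
grip_width: 0.335
t 8.27 tcp [0.6088 0.0653 0.0197] phi 1.12 tilt 1.64 F [ 0.2  0.3 -0.2] w_mm 28.6 j1,j6 [  21. -108.]
tool delta cm now [-0.07  0.06  0.37] turn 0.2
after turn: x,y,z cm [-0.07  0.07  0.37]
```

```bash

python3 -m pendant '[[[0,0,0.3,0],[0,0,0.1,0],[0,0,0,0]]]'
python3 -m pendant '[[[0,0,0,0],[0,0,0,0],[0,0,0,0],[0,0,0,0]]]' 4.5
python3 -m pendant '[[[0,0,-2,0],[0,0,-3,0],[0,0,-3,0],[0,0,-1,0],[0,0,0,0]]]'
python3 -c "
from h import *
shot('wrist','w3')"
python3 go.py .449 -.2115 .1 85.7
```

```text
clock: 8.52
tool_pos: [0.6091, 0.0653, 0.0167]
orientation: [-0.01, 1.0, 0.012, 0.007]
ft_force: [-0.5, 0.7, 1.9]
grip_width: 0.333
clock: 8.85
tool_pos: [0.6101, 0.0655, 0.0177]
orientation: [-0.01, 1.0, 0.013, 0.009]
ft_force: [-0.6, 0.1, 0.2]
grip_width: 0.531
clock: 9.27
tool_pos: [0.6074, 0.0625, 0.1084]
orientation: [-0.01, 1.0, 0.012, 0.006]
ft_force: [-0.6, 0.2, -0.9]
grip_width: 0.528
t 9.32 tcp [0.6073 0.0625 0.1077] phi 1.15 tilt 1.46 F [ 0.5  0.5 -0.6] w_mm 44.7 j1,j6 [  21. -109.]
tool delta cm now [ 16.38 -27.08  -0.03] turn -84.6
after turn: x,y,z cm [28.51 13.73  0.77]
```

View pics/w3.png

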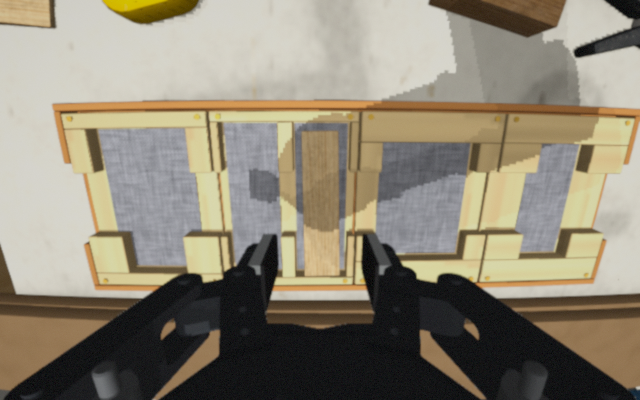

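```bash

python3 -m pendant '[[[0,0,-0.3,-7],[0,0,0,-7],[0,0,0,-7],[0,0,0,-7],[0,0,0,-7],[0,0,0,-7],[0,0,0,-7],[0,0,0,-7],[0,0,0,-7],[0,0,0,-7],[0,0,0,-7],[0,0,0,-7]]]' 5.5 40
python3 -m pendant '[[[3.2,1.5,0,0],[3.2,1.5,0,0],[3.2,1.5,0,0],[3.2,1.5,0,0],[3.2,1.5,0,0],[3.2,1.5,0,0],[3.2,1.5,0,0],[3.2,1.5,0,0],[0,0,0,0],[0,0,0,0]]]'
python3 go.py .449 -.2115 .07 85.7
```

```text
clock: 10.32
tool_pos: [0.5958, 0.0602, 0.0877]
orientation: [-0.689, 0.724, 0.014, -0.003]
ft_force: [0.6, -0.1, -0.3]
grip_width: 0.643
clock: 11.15
tool_pos: [0.449, -0.1982, 0.0693]
orientation: [-0.691, 0.722, 0.024, -0.012]
ft_force: [-0.3, 0.2, -0.2]
grip_width: 0.643
t 11.15 tcp [ 0.449  -0.1982  0.0693] phi 87.51 tilt 3.13 F [-0.3  0.2 -0.2] w_mm 54.9 j1,j6 [-5.  4.]
tool delta cm now [ 1.33 -0.05 -0.09] turn 1.8
after turn: x,y,z cm [ 1.33 -0.1  -0.07]
```

```bash
cat > wood.py <<'E'
from h import *
import sys
nm,lo=sys.argv[1],int(sys.argv[2]) if len(sys.argv)>2 else 30
im,C,s=shot('wrist',nm); h=cv2.cvtColor(im,cv2.COLOR_BGR2HSV).astype(int)
m=((im[...,2].astype(int)-im[...,0]>lo)&(h[...,1]>60)).astype(np.uint8); m[345:]=0
m=cv2.morphologyEx(m,cv2.MORPH_OPEN,np.ones((5,5),np.uint8))
k,l,st,ce=cv2.connectedComponentsWithStats(m)
p=proj(C,s["tool_pos"])[0]; print("tcp px",p)
for i in range(1,k):
    if st[i,4]<1500 or abs(ce[i][0]-320)>120: continue
    ct=max(cv2.findContours((l==i).astype(np.uint8),0,1)[0],key=cv2.contourArea).reshape(-1,2)
    r=cv2.minAreaRect(ct.astype(np.float32)); print("blob",st[i],"rect px",np.round(r[0]),np.round(r[1]),round(r[2],1))
    B=cv2.boxPoints(r); B=B[np.argsort(B[:,1])]; t=B[:2].mean(0); b=B[2:].mean(0); mid=(t+b)/2
    for z in (.006,.016,.026,.032): print(z,"far",plane(C,t,z)[0][:2],"near",plane(C,b,z)[0][:2],"mid",plane(C,mid,z)[0][:2])
E
python3 wood.py w4; 
```

```text
tcp px [320.8265 247.1326]
blob [    0     0   560   302 47314] rect px [276. 109.] [537. 305.] 9.2
0.006 far [ 0.451  -0.3622] near [ 0.5015 -0.1604] mid [ 0.4728 -0.2729]
0.016 far [ 0.4512 -0.3575] near [ 0.4992 -0.1656] mid [ 0.4719 -0.2726]
0.026 far [ 0.4514 -0.3528] near [ 0.4969 -0.1708] mid [ 0.471  -0.2723]
0.032 far [ 0.4515 -0.35  ] near [ 0.4955 -0.1739] mid [ 0.4704 -0.2721]
```

View pics/w4.png

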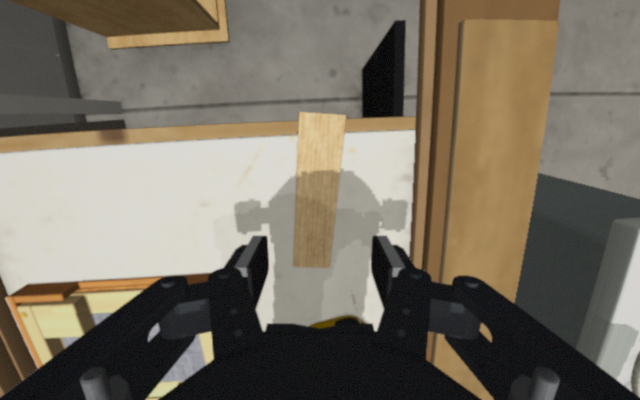

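```bash

python3 - <<'E'
from h import *
C=cam('wrist',np.load('pics/w4.npy',allow_pickle=True).item())
a=plane(C,[(322,113)],.026)[0]; b=plane(C,[(312,267)],.006)[0]; print(a,b,(a+b)/2,np.linalg.norm((a-b)[:2]),np.degrees(np.arctan2(*(b-a)[1::-1])))
E
python3 go.py .449 -.2115 .07 85.7
```

```text
[ 0.4429 -0.2685  0.026 ] [ 0.4545 -0.1502  0.006 ] [ 0.4487 -0.2093  0.016 ] 0.11891297637919118 84.42586747517109
t 11.2 tcp [ 0.4487 -0.1977  0.069 ] phi 87.54 tilt 3.21 F [-0.2  0.1  0.1] w_mm 55.1 j1,j6 [-5.  4.]
tool delta cm now [ 1.38 -0.08 -0.12] turn 1.8
after turn: x,y,z cm [ 1.37 -0.13 -0.1 ]
```

```bash

python3 -m pendant '[[[0.6,-0.1,2,2.5],[0.5,0,1.5,0],[0.1,0,1,0],[0,0,0,0],[0,0,0,0]]]'
python3 go.py .449 -.21 .006 85
```

```text
clock: 11.62
tool_pos: [0.4484, -0.206, 0.0199]
orientation: [-0.677, 0.736, 0.025, -0.014]
ft_force: [0.6, -0.1, -0.1]
grip_width: 0.645
t 11.62 tcp [ 0.4484 -0.206   0.0199] phi 85.22 tilt 3.29 F [ 0.6 -0.1 -0.1] w_mm 55.1 j1,j6 [-6.  2.]
tool delta cm now [ 0.42 -0.17  1.37] turn 0.2
after turn: x,y,z cm [ 0.4  -0.1   1.39]
```

```bash

python3 -m pendant '[[[0.4,-0.1,0.6,0],[0,0,0.5,0],[0,0,0.2,0],[0,0,0,0]]]'
python3 go.py .449 -.21 .006 85
python3 -m pendant '[[[0,0,0,0],[0,0,0,0],[0,0,0,0],[0,0,0,0],[0,0,0,0],[0,0,0,0],[0,0,0,0]]]' 1.5 50
python3 go.py .449 -.21 .006 85
```

```text
clock: 11.95
tool_pos: [0.4505, -0.2084, 0.0064]
orientation: [-0.678, 0.734, 0.024, -0.013]
ft_force: [0.1, -0.2, 0.5]
grip_width: 0.646
t 11.95 tcp [ 0.4505 -0.2084  0.0064] phi 85.46 tilt 3.16 F [ 0.1 -0.2  0.5] w_mm 55.2 j1,j6 [-6.  3.]
tool delta cm now [0.17 0.13 0.05] turn 0.5
after turn: x,y,z cm [0.17 0.13 0.04]
clock: 12.53
tool_pos: [0.4514, -0.2084, 0.0079]
orientation: [-0.679, 0.734, 0.023, -0.012]
ft_force: [-0.5, -0.7, -0.8]
grip_width: 0.333
t 12.53 tcp [ 0.4514 -0.2084  0.0079] phi 85.47 tilt 2.98 F [-0.5 -0.7 -0.8] w_mm 28.4 j1,j6 [-6.  3.]
tool delta cm now [0.18 0.22 0.19] turn 0.5
after turn: x,y,z cm [0.18 0.22 0.19]
```

```bash

python3 -m pendant '[[[0,0,-2.5,0],[0,0,-3.5,0],[0,0,-3,7],[0,0,-2,7],[0,0,-0.2,7],[0,0,-0.2,7],[0,0,-0.2,7],[0,0,-0.2,7],[0,0,-0.2,7],[0,0,-0.2,7],[0,0,-0.2,7],[0,0,-0.2,7]]]'
python3 go.py .6105 .0085 .07 0.9
```

```text
clock: 13.53
tool_pos: [0.4556, -0.2107, 0.1391]
orientation: [-0.119, 0.993, 0.013, -0.025]
ft_force: [0.0, 0.8, -0.3]
grip_width: 0.335
t 13.53 tcp [ 0.4556 -0.2107  0.1391] phi 13.67 tilt 3.21 F [ 0.   0.8 -0.3] w_mm 28.6 j1,j6 [ -7. -69.]
tool delta cm now [-20.53  17.44   6.5 ] turn 12.8
after turn: x,y,z cm [-15.83  21.67   6.91]
```

```bash

python3 -m pendant '[[[0,0,0,6.5],[0,0,0,6.5],[-2.1,2.9,0.4,0],[-2.1,2.9,0.4,0],[-2.1,2.9,0.4,0],[-2.1,2.9,0.4,0],[-2.1,2.9,0.4,0],[-2.1,2.9,0.4,0],[-2.1,2.9,0.4,0],[0,0,0.5,0],[0,0,0,0],[0,0,0,0]]]'
python3 go.py .6105 .0085 .017 0.9
```

```text
clock: 14.53
tool_pos: [0.6065, 0.0006, 0.0992]
orientation: [0.006, 1.0, 0.01, -0.027]
ft_force: [0.5, 0.1, 0.2]
grip_width: 0.336
t 14.53 tcp [0.6065 0.0006 0.0992] phi -0.61 tilt 3.25 F [0.5 0.1 0.2] w_mm 28.7 j1,j6 [  14. -104.]
tool delta cm now [-0.83  0.64  8.2 ] turn -1.5
after turn: x,y,z cm [-0.41  0.78  8.22]
```

```bash

python3 -m pendant '[[[-0.4,0.6,2,-1.5],[-0.2,0,2,0],[0,0,1.2,0],[0,0,0,0],[0,0,0,0]]]'
python3 go.py .6105 .0085 .017 0.9
```

```text
clock: 14.95
tool_pos: [0.6085, 0.0036, 0.0481]
orientation: [-0.006, 1.0, 0.01, -0.025]
ft_force: [0.3, 0.1, -0.8]
grip_width: 0.335
t 14.95 tcp [0.6085 0.0036 0.0481] phi 0.71 tilt 3.13 F [ 0.3  0.1 -0.8] w_mm 28.6 j1,j6 [  15. -102.]
tool delta cm now [-0.37  0.43  3.1 ] turn -0.2
after turn: x,y,z cm [-0.21  0.49  3.11]
```

```bash

python3 -m pendant '[[[-0.3,0.5,0.9,0],[-0.1,0.1,0.8,0],[0,0,0.5,0],[0,0,0,0],[0,0,0,0]]]'
python3 go.py .6105 .0085 .017 0.9
```

```text
clock: 15.37
tool_pos: [0.6127, 0.009, 0.0274]
orientation: [-0.005, 1.0, 0.011, -0.023]
ft_force: [0.5, 0.8, -0.0]
grip_width: 0.331
t 15.37 tcp [0.6127 0.009  0.0274] phi 0.58 tilt 2.89 F [ 0.5  0.8 -0. ] w_mm 28.3 j1,j6 [  15. -103.]
tool delta cm now [ 0.17 -0.07  1.05] turn -0.3
after turn: x,y,z cm [ 0.22 -0.05  1.04]
```

```bash

python3 -m pendant '[[[0.2,0,0.5,0],[0,0,0.4,0],[0,0,0.1,0],[0,0,0,0]]]'
python3 go.py .6105 .0085 .017 0.9
python3 -m pendant '[[[0,0,0,0],[0,0,0,0],[0,0,0,0],[0,0,0,0]]]' 4.5
python3 -m pendant '[[[0,0,-2,0],[0,0,-3,0],[0,0,-3,0],[0,0,-1,0],[0,0,0,0]]]'
python3 go.py .445 .195 .1 77.7; python3 -c "
from h import *
shot('wrist','w5')"
```

```text
clock: 15.7
tool_pos: [0.6109, 0.0093, 0.0185]
orientation: [-0.005, 1.0, 0.011, -0.022]
ft_force: [-1.0, 0.1, 3.3]
grip_width: 0.334
t 15.7 tcp [0.6109 0.0093 0.0185] phi 0.64 tilt 2.75 F [-1.   0.1  3.3] w_mm 28.6 j1,j6 [  15. -103.]
tool delta cm now [ 0.03 -0.09  0.15] turn -0.3
after turn: x,y,z cm [ 0.04 -0.08  0.15]
clock: 16.03
tool_pos: [0.6113, 0.0095, 0.0187]
orientation: [-0.005, 1.0, 0.011, -0.021]
ft_force: [0.4, 0.4, -1.0]
grip_width: 0.532
clock: 16.45
tool_pos: [0.6136, 0.0071, 0.109]
orientation: [-0.005, 1.0, 0.01, -0.024]
ft_force: [0.1, -0.5, -1.3]
grip_width: 0.527
t 16.45 tcp [0.6136 0.0071 0.109 ] phi 0.59 tilt 3.03 F [ 0.1 -0.5 -1.3] w_mm 45.0 j1,j6 [  15. -103.]
tool delta cm now [16.61 18.92  2.09] turn -77.1
after turn: x,y,z cm [-14.76  20.48   0.9 ]
```

View pics/w5.png

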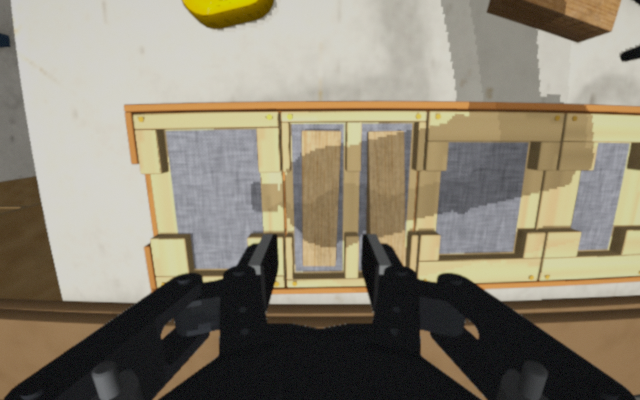

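```bash

python3 -m pendant '[[[0,0,-0.4,-7],[0,0,-0.2,-7],[0,0,-0.2,-7],[0,0,-0.2,-7],[0,0,-0.2,-7],[0,0,-0.2,-7],[0,0,-0.2,-7],[0,0,-0.2,-7],[0,0,-0.2,-7],[0,0,-0.2,-7],[0,0,-0.2,-7],[0,0,-0.2,-1]]]' 5.8 40
python3 -m pendant '[[[-2.1,2.9,0,0],[-2.1,2.9,0,0],[-2.1,2.9,0,0],[-2.1,2.9,0,0],[-2.1,2.9,0,0],[-2.1,2.9,0,0],[0,0,0,0],[0,0,0,0]]]'
python3 go.py .445 .195 .1 77.7; python3 wood.py w6
```

```text
clock: 17.5
tool_pos: [0.6022, 0.0059, 0.1113]
orientation: [-0.646, 0.762, 0.035, -0.028]
ft_force: [-0.2, 0.3, -0.3]
grip_width: 0.681
clock: 18.17
tool_pos: [0.4425, 0.1624, 0.1167]
orientation: [-0.636, 0.77, 0.037, -0.036]
ft_force: [-0.0, -0.6, 0.6]
grip_width: 0.676
t 18.17 tcp [0.4425 0.1624 0.1167] phi 79.12 tilt 5.92 F [-0.  -0.6  0.6] w_mm 57.7 j1,j6 [ 37. -45.]
tool delta cm now [-3.26  0.2   1.67] turn 1.4
after turn: x,y,z cm [-3.23  0.45  1.67]
tcp px [320.6577 246.901 ]
blob [  355     0   124   286 26654] rect px [420. 141.] [292. 109.] 85.7
0.006 far [0.3273 0.0134] near [0.3335 0.2883] mid [0.3313 0.1333]
0.016 far [0.3319 0.0167] near [0.338  0.2807] mid [0.3358 0.1318]
0.026 far [0.3366 0.02  ] near [0.3424 0.2731] mid [0.3403 0.1303]
0.032 far [0.3394 0.0219] near [0.345  0.2685] mid [0.3431 0.1294]
blob [ 297  184   39  102 3713] rect px [316. 234.] [101.  38.] 90.0
0.006 far [0.4328 0.1523] near [0.4527 0.2542] mid [0.4422 0.2006]
0.016 far [0.4333 0.1501] near [0.4524 0.2479] mid [0.4424 0.1965]
0.026 far [0.4338 0.1479] near [0.4522 0.2417] mid [0.4425 0.1923]
0.032 far [0.4341 0.1465] near [0.452  0.2379] mid [0.4426 0.1899]
```

```bash
sed -i 's/^if len/Z=M[:,2]; print("zx,zy deg",np.degrees(Z[:2]).round(2),"J",np.degrees(s["joint_positions"]).round(2))\nif len/' go.py
python3 go.py
python3 -m pendant '[[[-0.8,0,0,0],[-0.8,0,0,0],[-0.8,0,0,0],[-0.8,0,0,0]]]' >/dev/null; python3 go.py
python3 -m pendant '[[[0,0,0,5],[0,0,0,5],[0,0,0,5],[0,0,0,5]]]' >/dev/null; python3 go.py
python3 -m pendant '[[[0,0,0,-5],[0,0,0,-5],[0,0,0,-5],[0,0,0,-5]]]'>/dev/null; python3 go.py
python3 -m pendant '[[[0,0,-2,0],[0,0,-2,0],[0,0,-2,0],[0,0,-2,0]]]'>/dev/null; python3 go.py
python3 -m pendant '[[[0,0,2,0],[0,0,2,0],[0,0,2,0],[0,0,2,0]]]'>/dev/null; python3 go.py
```

```text
t 18.22 tcp [0.4426 0.1621 0.1166] phi 79.07 tilt 5.95 F [-0.9  0.3 -0.5] w_mm 58.1 j1,j6 [ 37. -45.]
zx,zy deg [-5.91  0.63] J [ 37.14  16.97 -24.17  -5.08 -53.31 -44.9 ]
t 18.55 tcp [0.4504 0.193  0.1147] phi 78.57 tilt 6.06 F [ 0.2 -0.7 -0. ] w_mm 58.3 j1,j6 [ 39. -48.]
zx,zy deg [-6.03  0.55] J [ 39.43  18.74 -21.72  -5.27 -53.98 -47.63]
t 18.88 tcp [0.454  0.196  0.1133] phi 57.67 tilt 6.03 F [-0.  -1.2 -0.1] w_mm 58.4 j1,j6 [ 39. -69.]
zx,zy deg [-5.99  0.56] J [ 39.45  19.2  -21.24  -5.25 -53.97 -68.65]
t 19.22 tcp [0.4568 0.1975 0.1121] phi 77.9 tilt 6.03 F [-0.1 -0.5  0.1] w_mm 58.2 j1,j6 [ 39. -48.]
zx,zy deg [-6.    0.55] J [ 39.38  19.56 -20.88  -5.24 -53.97 -48.26]
t 19.55 tcp [0.465  0.1962 0.1883] phi 77.83 tilt 6.68 F [-0.6  0.   0.1] w_mm 58.1 j1,j6 [ 39. -49.]
zx,zy deg [-6.67  0.13] J [ 38.64  15.67 -14.06  -4.69 -65.49 -48.74]
t 19.88 tcp [0.4668 0.2023 0.1166] phi 77.64 tilt 5.42 F [ 0.3 -0.1  0.7] w_mm 58.1 j1,j6 [ 39. -48.]
zx,zy deg [-5.33  0.94] J [ 39.16  19.81 -19.67  -5.06 -54.18 -48.44]
```

```bash
g(){ python3 go.py | grep -o 'tcp.*phi\|zx.*J'; }
python3 -m pendant '[[[0,0,-4,0],[0,0,-4,0],[0,0,-4,0]]]'>/dev/null; g
python3 -m pendant '[[[0,0,4,0],[0,0,4,0],[0,0,4,0]]]'>/dev/null; g
python3 -m pendant '[[[0,0,-4,0],[0,0,-4,0],[0,0,-4,0]]]'>/dev/null; g
python3 -m pendant '[[[0,0,1.5,0],[0,0,1.5,0],[0,0,1.5,0],[0,0,1.5,0],[0,0,1.5,0],[0,0,1.5,0],[0,0,1.5,0],[0,0,1.5,0]]]'>/dev/null; g
python3 -m pendant '[[[0,0,-1.5,0],[0,0,-1.5,0],[0,0,-1.5,0],[0,0,-1.5,0],[0,0,-1.5,0],[0,0,-1.5,0],[0,0,-1.5,0],[0,0,-1.5,0]]]'>/dev/null; g
python3 -m pendant '[[[0,0,4,0],[0,0,4,0],[0,0,4,0]]]'>/dev/null; g
```

```text
tcp [0.4714 0.1963 0.2209] phi
zx,zy deg [-7.4  -0.34] J
tcp [0.475  0.2055 0.119 ] phi
zx,zy deg [-4.96  1.02] J
tcp [0.4711 0.1943 0.2074] phi
zx,zy deg [-8.67 -1.38] J
tcp [0.4691 0.1991 0.0943] phi
zx,zy deg [-7.21 -0.61] J
tcp [0.4856 0.2003 0.2064] phi
zx,zy deg [-8.32 -1.3 ] J
tcp [0.4824 0.205  0.0981] phi
zx,zy deg [-6.49 -0.26] J
```

```bash
g(){ python3 go.py | grep -o 'tcp.*phi\|zx.*J'; }
python3 -m pendant '[[[0,0,0,0],[0,0,0,0]]]'>/dev/null; g
python3 -m pendant '[[[0,0,-2.5,0],[0,0,0,0],[0,0,-2.5,0],[0,0,0,0],[0,0,-2.5,0],[0,0,0,0],[0,0,-2.5,0],[0,0,0,0],[0,0,-2.5,0],[0,0,0,0]]]'>/dev/null; g
python3 -m pendant '[[[0,0,4,0],[0,0,4,0],[0,0,4,0],[0,0,0,0],[0,0,0,0]]]'>/dev/null; g
python3 -m pendant '[[[0,0,-1,0],[0,0,-1,0],[0,0,-1,0],[0,0,-1,0],[0,0,-1,0],[0,0,-1,0],[0,0,-1,0],[0,0,-1,0],[0,0,-1,0],[0,0,-1,0],[0,0,-1,0],[0,0,-1,0]]]'>/dev/null; g
python3 -m pendant '[[[0,0,4,0],[0,0,4,0],[0,0,4,0],[0,0,0,0],[0,0,0,0]]]'>/dev/null; g
```

```text
tcp [0.4786 0.2025 0.0912] phi
zx,zy deg [-7.26 -0.74] J
tcp [0.5091 0.2092 0.2446] phi
zx,zy deg [-5.18  0.07] J
tcp [0.5122 0.2158 0.1412] phi
zx,zy deg [-3.   1.2] J
tcp [0.533  0.2166 0.3194] phi
zx,zy deg [0.86 2.99] J
tcp [0.5483 0.2275 0.2297] phi
zx,zy deg [3.64 4.39] J
```

```bash
g(){ python3 go.py | grep -o 'tcp.*phi\|zx.*J'; }
python3 -m pendant '[[[0,0,1,0],[0,0,1,0],[0,0,1,0],[0,0,1,0],[0,0,1,0],[0,0,1,0]]]'>/dev/null; g
```

```text
tcp [0.5599 0.236  0.182 ] phi
zx,zy deg [4.98 5.13] J
```

```bash
g(){ python3 go.py | grep -o 'tcp.*phi\|zx.*J'; }
python3 -m pendant '[[[0,0,-4,0],[0,0,-4,0],[0,0,-4,0]]]'>/dev/null; g
python3 -m pendant '[[[2,0,0,0],[2,3,0,0],[0,3,0,0]]]'>/dev/null; g
python3 -m pendant '[[[0,0,0,0],[0,0,0,0]]]'>/dev/null; g
```

```text
tcp [0.5443 0.2228 0.2855] phi
zx,zy deg [3.21 4.08] J
tcp [0.4834 0.1997 0.2864] phi
zx,zy deg [4.18 4.42] J
tcp [0.4794 0.1991 0.2857] phi
zx,zy deg [4.09 4.45] J
```

```bash
g(){ python3 go.py | grep -o 'tcp.*phi\|zx.*J'; }
python3 -m pendant '[[[0,0,4,0],[0,0,4,0],[0,0,-4,0],[0,0,-4,0],[0,0,4,0],[0,0,4,0],[0,0,-4,0],[0,0,-4,0]]]'>/dev/null; g
python3 -m pendant '[[[0,0,0,0],[0,0,0,0]]]'>/dev/null; g
python3 -m pendant '[[[0,0,2,0],[0,0,0,0],[0,0,2,0],[0,0,0,0],[0,0,2,0],[0,0,0,0],[0,0,2,0],[0,0,0,0]]]'>/dev/null; g
```

```text
tcp [0.4723 0.1923 0.2525] phi
zx,zy deg [1.02 2.02] J
tcp [0.4755 0.1934 0.2549] phi
zx,zy deg [1.24 2.05] J
tcp [0.4826 0.198  0.1764] phi
zx,zy deg [1.56 2.06] J
```

```bash
python3 go.py .4435 .1945 .08 77.7
```

```text
t 27.72 tcp [0.4826 0.198  0.1764] phi 76.13 tilt 2.58 F [-1. -1.  0.] w_mm 58.2 j1,j6 [ 40. -53.]
zx,zy deg [1.56 2.06] J [ 39.8   13.78 -19.88  -0.72 -53.83 -53.27]
tool delta cm now [1.68 3.88 9.51] turn -1.6
after turn: x,y,z cm [1.18 3.75 9.64]
```

```bash
python3 -m pendant '[[[0.5,2,3,-1.6],[0,0,0,0],[0.5,2,3,0],[0,0,0,0],[0,0,2,0],[0,0,0,0],[0,0,0,0]]]'; python3 go.py .4435 .1945 .006 77.7; python3 wood.py w7
```

```text
clock: 28.3
tool_pos: [0.4471, 0.1996, 0.1055]
orientation: [-0.63, 0.776, 0.002, 0.023]
ft_force: [0.7, 0.8, 0.5]
grip_width: 0.682
t 28.3 tcp [0.4471 0.1996 0.1055] phi 78.14 tilt 2.7 F [0.7 0.8 0.5] w_mm 58.3 j1,j6 [ 43. -55.]
zx,zy deg [1.91 1.91] J [ 43.05  15.79 -29.74  -0.13 -41.76 -54.85]
tool delta cm now [0.97 0.5  9.91] turn 0.4
after turn: x,y,z cm [0.58 0.24 9.95]
tcp px [320.5699 246.9968]
blob [ 305  137   42  111 4440] rect px [326. 192.] [110.  41.] 90.0
0.006 far [0.435  0.1515] near [0.4551 0.2501] mid [0.4445 0.1978]
0.016 far [0.4348 0.1506] near [0.454  0.2451] mid [0.4438 0.195 ]
0.026 far [0.4345 0.1497] near [0.453  0.2401] mid [0.4432 0.1921]
0.032 far [0.4344 0.1491] near [0.4523 0.2371] mid [0.4428 0.1904]
```

```bash
python3 -m pendant '[[[0.5,0.3,3,0],[0,0,0,0],[0.4,0.2,3,0],[0,0,0,0],[0,0,2,0],[0,0,0,0],[0,0,0,0]]]'; python3 go.py .4435 .194 .007 77.7
```

```text
clock: 28.93
tool_pos: [0.4551, 0.2033, 0.0388]
orientation: [-0.632, 0.775, 0.001, 0.036]
ft_force: [-0.1, 0.2, 0.9]
grip_width: 0.68
t 28.93 tcp [0.4551 0.2033 0.0388] phi 78.46 tilt 4.18 F [-0.1  0.2  0.9] w_mm 58.1 j1,j6 [ 43. -55.]
zx,zy deg [3.15 2.75] J [ 42.84  22.08 -33.68   0.25 -30.05 -54.67]
tool delta cm now [1.32 1.09 3.07] turn 0.8
after turn: x,y,z cm [1.15 0.94 3.18]
```

```bash
python3 -m pendant '[[[1.2,0.8,0,0.7],[0,0,0,0],[0,0,1.6,0],[0,0,0,0],[0,0,0,0]]]'; python3 go.py .4435 .194 .007 77.7
```

```text
clock: 29.35
tool_pos: [0.453, 0.1995, 0.033]
orientation: [-0.628, 0.777, 0.001, 0.046]
ft_force: [0.8, 0.2, 0.2]
grip_width: 0.683
t 29.35 tcp [0.453  0.1995 0.033 ] phi 78.03 tilt 5.3 F [0.8 0.2 0.2] w_mm 58.4 j1,j6 [ 43. -55.]
zx,zy deg [4.05 3.41] J [ 42.76  22.07 -35.37   0.55 -27.27 -55.33]
tool delta cm now [0.92 0.96 2.49] turn 0.3
after turn: x,y,z cm [0.74 0.81 2.6 ]
```

```bash
g(){ python3 go.py | grep -o 'tcp.*phi\|zx.*J'; }
python3 -m pendant '[[[0.3,0.3,-4,0],[0,0,-4,0],[0,0,-4,0],[0,0,4,0],[0,0,4,0],[0,0,-4,0],[0,0,-4,0],[0,0,4,0],[0,0,4,0],[0,0,-4,0],[0,0,-4,0]]]'>/dev/null; g
python3 -m pendant '[[[0,0,0,0],[0,0,0,0]]]'>/dev/null;python3 go.py .4435 .194 .007 77.7
```

```text
tcp [0.447  0.1943 0.1405] phi
zx,zy deg [2.48 1.56] J
t 30.43 tcp [0.4505 0.1969 0.1451] phi 78.48 tilt 3.24 F [ 0.   0.  -0.9] w_mm 57.8 j1,j6 [ 43. -55.]
zx,zy deg [2.77 1.67] J [ 43.    12.57 -27.51   0.92 -46.75 -55.18]
tool delta cm now [ 0.95  1.2  13.74] turn 0.8
after turn: x,y,z cm [ 0.43  0.62 13.81]
```

```bash
g(){ python3 go.py | grep -o 'tcp.*phi\|zx.*J'; }
python3 -m pendant '[[[0,0,4,0],[0,0,4,0],[0,0,-4,0],[0,0,-4,0],[0,0,4,0],[0,0,4,0],[0,0,-4,0],[0,0,-4,0],[0,0,4,0],[0,0,4,0],[0,0,-4,0],[0,0,-4,0]]]'>/dev/null; g
python3 -m pendant '[[[0,0,4,0],[0,0,4,0],[0,0,-4,0],[0,0,-4,0],[0,0,4,0],[0,0,2,0],[0,0,0,0]]]'>/dev/null;python3 go.py .4435 .194 .007 77.7
```

```text
tcp [0.4504 0.1963 0.0922] phi
zx,zy deg [-2.52 -3.47] J
t 32.02 tcp [0.4522 0.1955 0.0237] phi 79.16 tilt 6.23 F [-0.6 -0.1  0.4] w_mm 58.1 j1,j6 [ 43. -55.]
zx,zy deg [-3.76 -4.95] J [ 42.98  26.72 -28.9    1.63 -40.53 -55.24]
tool delta cm now [0.15 0.74 1.73] turn 1.5
after turn: x,y,z cm [0.33 0.82 1.67]
```

```bash
g(){ python3 go.py | grep -o 'tcp.*phi\|zx.*J'; }
python3 -m pendant '[[[0.2,0.5,-1,0],[0,0,-1,0],[0,0,-1,0],[0,0,-1,0],[0,0,-1,0],[0,0,-1,0],[0,0,-1,0],[0,0,0,0]]]'>/dev/null;python3 go.py .4435 .194 .007 77.7
```

```text
t 32.68 tcp [0.4523 0.2024 0.1159] phi 79.26 tilt 5.08 F [ 0.5  0.2 -0.3] w_mm 57.7 j1,j6 [ 44. -55.]
zx,zy deg [-2.8  -4.23] J [ 43.63  18.62 -24.14   1.43 -52.2  -55.38]
tool delta cm now [ 0.1   0.34 10.95] turn 1.6
after turn: x,y,z cm [ 1.01  0.68 10.89]
```

```bash
python3 -m pendant '[[[0.1,0.4,3,1.5],[0,0,0,0],[0,0.2,2.5,0],[0,0,0,0],[0,0,2.5,0],[0,0,0,0],[0,0,0,0]]]' >/dev/null;python3 go.py .4435 .194 .007 77.7
```

```text
t 33.27 tcp [0.4481 0.2016 0.0508] phi 78.06 tilt 3.76 F [ 0.9 -0.  -0.4] w_mm 58.1 j1,j6 [ 44. -58.]
zx,zy deg [-1.63 -3.39] J [ 44.03  23.04 -29.76   2.   -40.75 -57.55]
tool delta cm now [0.55 0.22 4.43] turn 0.4
after turn: x,y,z cm [0.84 0.28 4.38]
```

```bash
python3 -m pendant '[[[0.5,0.2,1.7,0.4],[0,0,0,0],[0.2,0.1,1.5,0],[0,0,0,0],[0,0,0.8,0],[0,0,0,0]]]' >/dev/null;python3 go.py .4435 .194 .007 77.7
```

```text
t 33.77 tcp [0.4497 0.1984 0.0218] phi 77.92 tilt 2.95 F [-0.2 -0.5 -0.2] w_mm 57.7 j1,j6 [ 44. -58.]
zx,zy deg [-0.78 -2.84] J [ 43.73  25.41 -32.08   2.63 -35.07 -58.  ]
tool delta cm now [0.49 0.51 1.51] turn 0.2
after turn: x,y,z cm [0.57 0.51 1.48]
```

```bash
python3 -m pendant '[[[0.5,0.5,0.8,0],[0.2,0.3,0.7,0],[0,0,0.3,0],[0,0,0,0]]]' >/dev/null;python3 go.py .4435 .194 .007 77.7
```

```text
t 34.1 tcp [0.4431 0.195  0.007 ] phi 78.04 tilt 2.62 F [0.5 0.6 0. ] w_mm 57.8 j1,j6 [ 44. -59.]
zx,zy deg [-0.42 -2.59] J [ 44.03  26.25 -34.21   2.99 -31.67 -58.56]
tool delta cm now [ 0.09 -0.06  0.01] turn 0.3
after turn: x,y,z cm [ 0.09 -0.06  0.  ]
```

```bash
python3 -m pendant '[[[0,0,0,0],[0,0,0,0],[0,0,0,0],[0,0,0,0],[0,0,0,0],[0,0,0,0]]]' 1.5 60;python3 -m pendant '[[[0,0,-2.5,0],[0,0,-3,0],[0,0,-1,7],[0,0,0,7],[0,0,0,7],[0,0,0,7],[0,0,0,7],[0,0,0,7],[0,0,0,7],[0,0,0,7],[0,0,0,7],[0,0,0,7]]]' >/dev/null; python3 go.py .606 .2725 .07 .9
```

```text
clock: 34.6
tool_pos: [0.4448, 0.1965, 0.0084]
orientation: [-0.63, 0.776, -0.015, -0.016]
ft_force: [-0.0, -0.6, -0.9]
grip_width: 0.358
t 35.6 tcp [0.4436 0.1981 0.0753] phi 6.28 tilt 2.66 F [-0.4 -0.3 -0.5] w_mm 31.0 j1,j6 [  44. -130.]
zx,zy deg [-0.5  -2.62] J [  44.24   19.83  -30.23    2.28  -42.15 -129.66]
tool delta cm now [-16.96   5.63   0.05] turn 5.4
after turn: x,y,z cm [-16.36   7.19   0.53]
```

```bash
python3 -m pendant '[[[0,0,-0.5,5.4],[-2.8,1.2,-0.2,0],[-2.8,1.2,0,0],[-2.8,1.2,0,0],[-2.8,1.2,0,0],[-2.8,1.2,0,0],[-1.8,1,0,0],[0,0,0,0],[0,0,0,0]]]' >/dev/null; python3 go.py .606 .2725 .017 .9; python3 -c "
from h import *
shot('wrist','w8')"
```

```text
t 36.35 tcp [0.6038 0.2684 0.0728] phi 0.23 tilt 3.05 F [-0.6  0.1 -0.9] w_mm 30.9 j1,j6 [  39. -130.]
zx,zy deg [-0.96 -2.89] J [  38.71   34.26   -4.1     2.04  -54.21 -129.69]
tool delta cm now [-0.31  0.69  5.55] turn -0.7
after turn: x,y,z cm [-0.22  0.41  5.58]
```

View pics/w8.png

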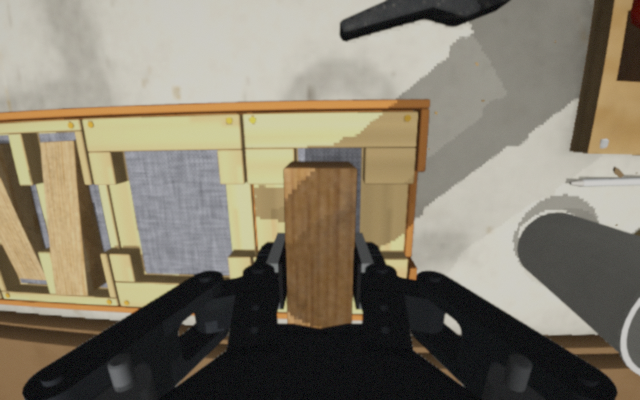

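```bash

python3 - <<'E'
from h import *
C=cam('wrist',np.load('pics/w8.npy',allow_pickle=True).item())
print(plane(C,[(244,115),(418,112),(297,148),(363,148),(125,152),(216,150),(84,118)],.023))
E
```

```text
[[0.5329 0.2159 0.023 ]
 [0.5306 0.3299 0.023 ]
 [0.5545 0.2511 0.023 ]
 [0.5541 0.2954 0.023 ]
 [0.5576 0.1274 0.023 ]
 [0.5561 0.1949 0.023 ]
 [0.5336 0.0994 0.023 ]]
```

```bash
python3 -m pendant '[[[-0.3,0.6,1.5,-0.7],[0,0,1.3,0],[0,0,0.6,0],[0,0,0,0]]]' >/dev/null;python3 go.py .607 .273 .018 .9
```

```text
t 36.73 tcp [0.6027 0.271  0.0382] phi 0.98 tilt 3.13 F [-0.5 -0.4 -1.3] w_mm 31.0 j1,j6 [  39. -129.]
zx,zy deg [-1.08 -2.94] J [  38.94   36.56   -5.62    2.09  -50.52 -129.3 ]
tool delta cm now [-0.48  0.3   1.99] turn 0.1
after turn: x,y,z cm [-0.44  0.2   2.02]
```

```bash
python3 -m pendant '[[[-0.5,0.3,0.8,0],[0,0,0.7,0],[0,0,0.3,0],[0,0,0,0]]]' >/dev/null;python3 go.py .607 .273 .018 .9
```

```text
t 37.07 tcp [0.6069 0.2731 0.0202] phi 1.01 tilt 3.08 F [-0.4 -0.7 -0.7] w_mm 31.1 j1,j6 [  39. -129.]
zx,zy deg [-1.02 -2.91] J [  38.86   38.13   -5.65    2.16  -48.86 -129.28]
tool delta cm now [-0.02  0.    0.22] turn 0.1
after turn: x,y,z cm [-0.01 -0.01  0.22]
```

```bash
python3 -m pendant '[[[0,0,0.3,0],[0,0,0,0]]]' >/dev/null;python3 go.py; python3 -m pendant '[[[0,0,0,0],[0,0,0,0],[0,0,0,0],[0,0,0,0]]]' 4.6 40
python3 -m pendant '[[[0,0,-2,0],[0,0,-3,0],[0,0,-3,0],[0,0,-2,0],[0,0,0,0]]]' >/dev/null
python3 go.py .436 -.065 .12 102.7
python3 wood.py w9
```

```text
t 37.23 tcp [0.6076 0.2734 0.0188] phi 1.06 tilt 3.02 F [-0.3 -0.1  0.3] w_mm 31.2 j1,j6 [  39. -129.]
zx,zy deg [-0.91 -2.88] J [  38.86   38.24   -5.7     2.22  -48.6  -129.29]
clock: 37.57
tool_pos: [0.6086, 0.274, 0.0202]
orientation: [-0.01, 1.0, -0.024, -0.007]
ft_force: [0.5, 0.1, -0.1]
grip_width: 0.536
t 37.98 tcp [0.6089 0.2776 0.1209] phi 1.03 tilt 3.21 F [0.5 0.2 1.4] w_mm 46.0 j1,j6 [  39. -129.]
zx,zy deg [-1.06 -3.03] J [  39.09   32.3     0.14    1.93  -60.59 -129.02]
tool delta cm now [ 17.9  -33.88   2.22] turn -101.7
after turn: x,y,z cm [29.62 24.4   0.09]
tcp px [318.2016 246.7922]
blob [ 266  296  107   33 2585] rect px [319. 313.] [106.  30.] 3.0
0.006 far [0.7167 0.2748] near [0.7539 0.2738] mid [0.7349 0.2743]
0.016 far [0.71   0.2751] near [0.7458 0.2742] mid [0.7276 0.2747]
0.026 far [0.7034 0.2755] near [0.7378 0.2746] mid [0.7203 0.2751]
0.032 far [0.6994 0.2758] near [0.7329 0.2749] mid [0.7159 0.2753]
```

```bash

python3 -m pendant '[[[0,0,-0.3,-7],[0,0,-0.2,-7],[0,0,-0.2,-7],[0,0,-0.2,-7],[0,0,-0.2,-7],[0,0,-0.2,-7],[0,0,-0.2,-7],[0,0,-0.2,-7],[0,0,-0.2,-7],[0,0,-0.2,-7],[0,0,-0.2,-7],[0,0,-0.2,-7]]]' 8.5 40 >/dev/null
python3 -m pendant '[[[0,0,-0.1,-6],[0,0,0,-6],[0,0,0,-5],[0,0,0,0]]]' >/dev/null; python3 go.py .436 -.065 .12 102.7
```

```text
t 39.37 tcp [0.5967 0.271  0.1188] phi 105.1 tilt 5.32 F [-0.3  0.5 -0.4] w_mm 84.9 j1,j6 [ 39. -25.]
zx,zy deg [-3.32 -4.15] J [ 39.07  32.4    0.1    1.28 -62.91 -24.72]
tool delta cm now [28.22 24.1   3.25] turn 2.4
after turn: x,y,z cm [29.25 23.07 -0.12]
```

```bash
python3 -c "
from h import *
im,C,s=shot('top','top1'); cv2.imwrite('pics/top1c.png',cv2.resize(im[145:260,230:460],None,fx=3.4,fy=3.4,interpolation=cv2.INTER_CUBIC))"
```

```text
(no output)
```

View pics/top1c.png

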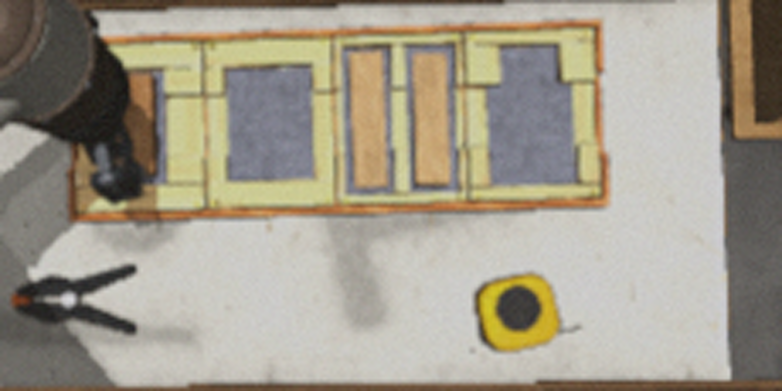

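```bash

python3 -m pendant '[[[0,0,0,2.4],[2.6,2.1,0.1,0],[2.6,2.1,0.1,0],[2.6,2.1,0.1,0],[2.6,2.1,0.1,0],[2.6,2.1,0.1,0],[2.6,2.1,0.1,0],[2.6,2.1,0.1,0],[2.6,2.1,0.1,0],[2.6,2.1,0.1,0],[0,0,0,0],[0,0,0,0]]]' >/dev/null;  python3 go.py .436 -.065 .12 102.7
```

```text
t 40.42 tcp [ 0.4458 -0.0083  0.1282] phi 100.68 tilt 6.14 F [ 0.3  0.2 -0.9] w_mm 84.8 j1,j6 [ 22. -13.]
zx,zy deg [-4.16 -4.51] J [ 21.79  13.27 -30.72   3.37 -51.61 -13.5 ]
tool delta cm now [5.33 1.91 1.34] turn -2.0
after turn: x,y,z cm [5.31 2.21 0.82]
```

```bash

python3 -m pendant '[[[0.5,0.2,-0.8,-2],[0.5,0.2,-0.8,0],[0.5,0.2,-0.8,0],[0.5,0.2,-0.8,0],[0.5,0.2,-0.8,0],[0.5,0.2,-0.8,0],[0.5,0.2,-0.8,0],[0,0,0,0]]]' >/dev/null;  python3 go.py .436 -.065 .12 102.7
```

```text
t 41.08 tcp [ 0.4449 -0.0419  0.1916] phi 102.37 tilt 6.18 F [ 0.6 -0.3 -0.9] w_mm 85.0 j1,j6 [18. -7.]
zx,zy deg [-4.18 -4.54] J [ 17.73   8.77 -25.81   3.5  -60.85  -7.37]
tool delta cm now [1.62 0.72 7.37] turn -0.3
after turn: x,y,z cm [2.06 1.38 7.16]
```

Now a fast descent (raises the tilt) towards the tape.

```bash

python3 -m pendant '[[[0.5,0.3,4,0],[0.5,0.2,3,0],[0,0,0,0],[0,0,0,0]]]' >/dev/null;  python3 go.py .436 -.065 .08 102.7
python3 -c "
from h import *
im,C,s=shot('wrist','w10'); h=cv2.cvtColor(im,cv2.COLOR_BGR2HSV).astype(int)
m=((h[...,1]>150)&(h[...,2]>110)&(h[...,0]>18)&(h[...,0]<35)).astype(np.uint8); m=cv2.morphologyEx(m,cv2.MORPH_OPEN,np.ones((3,3),np.uint8))
k,l,st,ce=cv2.connectedComponentsWithStats(m); i=1+np.argmax(st[1:,4]); ct=max(cv2.findContours((l==i).astype(np.uint8),0,1)[0],key=cv2.contourArea).reshape(-1,2)
for z in (.0165,.033):
    W=plane(C,ct,z)[:,:2]*1000; r=cv2.minAreaRect(W.astype(np.float32)); print(st[i],z,np.round(r[0],1),np.round(r[1],1),round(r[2],1))
"
```

```text
t 41.42 tcp [ 0.4404 -0.0582  0.1247] phi 102.3 tilt 5.72 F [-0.1 -0.4  0.3] w_mm 84.9 j1,j6 [16. -7.]
zx,zy deg [-3.62 -4.41] J [ 15.84  12.88 -32.21   4.28 -49.69  -6.59]
tool delta cm now [0.29 0.22 4.53] turn -0.4
after turn: x,y,z cm [0.56 0.58 4.47]
[ 283  163   71   75 3242] 0.0165 [434.3 -62. ] [64.9 69.5] 11.7
[ 283  163   71   75 3242] 0.033 [436.3 -65.3] [60.7 65. ] 11.7
```

```bash

python3 -m pendant '[[[0.3,0.2,3,0.3],[0,0,0,0],[0.2,0.1,3,0],[0,0,0,0],[0,0,2,0],[0,0,0,0],[0,0,0,0]]]' >/dev/null;  python3 go.py .4358 -.0645 .003 102
```

```text
t 42.05 tcp [ 0.4468 -0.0659  0.0573] phi 102.34 tilt 4.9 F [ 0.4 -0.2  0.7] w_mm 85.2 j1,j6 [15. -7.]
zx,zy deg [-2.27 -4.34] J [ 14.78  18.96 -37.17   5.97 -37.33  -7.39]
tool delta cm now [-0.73  0.75  5.44] turn 0.3
after turn: x,y,z cm [-0.37  1.05  5.43]
```

```bash

python3 -m pendant '[[[-0.4,0.8,0.5,0.3],[0,0.3,1,0],[0,0,0,0]]]' >/dev/null;  python3 go.py .4358 -.0645 .003 102;python3 -m pendant '[[[0,0,1.5,0],[0,0,0.8,0],[0,0,0,0],[0,0,0,0]]]' >/dev/null;  python3 go.py .4358 -.0645 .003 102
```

```text
t 42.3 tcp [ 0.4382 -0.0637  0.0478] phi 102.04 tilt 4.55 F [-0.3  0.   0. ] w_mm 84.8 j1,j6 [15. -9.]
zx,zy deg [-1.64 -4.23] J [ 15.39  18.99 -39.5    6.47 -34.4   -8.86]
tool delta cm now [-0.27  0.06  4.48] turn 0.0
after turn: x,y,z cm [0.03 0.25 4.48]
t 42.63 tcp [ 0.4403 -0.064   0.0292] phi 102.13 tilt 4.31 F [-0.3  0.6 -0.3] w_mm 84.8 j1,j6 [ 15. -10.]
zx,zy deg [-1.11 -4.16] J [ 15.28  20.94 -40.87   7.34 -30.58  -9.62]
tool delta cm now [-0.23  0.36  2.63] turn 0.1
after turn: x,y,z cm [-0.05  0.45  2.62]
```

```bash

python3 -m pendant '[[[-0.2,0.4,1,0],[0,0.2,1,0],[0,0,0.5,0],[0,0,0,0]]]' >/dev/null;  python3 go.py .4358 -.0645 .003 102
```

```text
t 42.97 tcp [ 0.4367 -0.0642  0.007 ] phi 102.17 tilt 4.16 F [-0.1  0.3  0.3] w_mm 85.0 j1,j6 [ 15. -11.]
zx,zy deg [-0.69 -4.1 ] J [ 15.36  23.06 -43.21   8.72 -25.74 -11.16]
tool delta cm now [-0.02  0.08  0.41] turn 0.2
after turn: x,y,z cm [0.01 0.1  0.4 ]
```

```bash

python3 -m pendant '[[[0,0.1,0.2,0],[0,0,0,0],[0,0,0,0],[0,0,0,0],[0,0,0,0],[0,0,0,0],[0,0,0,0]]]' 5 60 >/dev/null;  python3 go.py .6095 .157 .1 .9
python3 -m pendant '[[[0,0,-2.5,0],[0,0,-3,0],[0,0,-1.5,7],[0,0,0,7],[0,0,0,7],[0,0,0,7],[0,0,0,7],[0,0,0,7],[0,0,0,7],[0,0,0,7],[0,0,0,7],[0,0,0,7]]]' >/dev/null; python3 go.py .6095 .157 .1 .9
```

```text
t 43.55 tcp [ 0.436  -0.0645  0.0071] phi 102.14 tilt 4.16 F [ 0.6 -0.2 -2.5] w_mm 61.4 j1,j6 [ 15. -11.]
zx,zy deg [-0.64 -4.11] J [ 15.35  23.   -43.36   8.8  -25.62 -11.27]
tool delta cm now [-17.34 -21.34 -11.05] turn 101.2
after turn: x,y,z cm [-17.69  21.87  -9.29]
t 44.55 tcp [ 0.4334 -0.0597  0.0777] phi 30.2 tilt 4.22 F [-0.4 -0.4 -3. ] w_mm 61.8 j1,j6 [ 16. -80.]
zx,zy deg [-1.1  -4.07] J [ 16.12  15.31 -38.51   5.79 -38.52 -80.45]
tool delta cm now [-25.96   9.67  -4.11] turn 29.3
after turn: x,y,z cm [-17.94  21.39  -2.23]
```

```bash

python3 -m pendant '[[[0,0,-0.5,6],[0,0,-0.5,6],[0,0,-0.5,6],[0,0,-0.5,6],[0,0,-0.5,5],[0,0,0,0]]]' >/dev/null; python3 go.py .6195 .157 .09 .9
python3 -m pendant '[[[-2.4,2.7,0,0],[-2.4,2.7,0,0],[-2.4,2.7,0,0],[-2.4,2.7,0,0],[-2.4,2.7,0,0],[-2.4,2.7,0,0],[-2.4,2.7,0,0],[0,0,0,0],[0,0,0,0]]]' >/dev/null; python3 go.py .6195 .157 .09 .9
python3 -c "
from h import *
shot('wrist','w11')"
```

```text
t 45.05 tcp [ 0.4309 -0.0584  0.1011] phi -0.59 tilt 4.35 F [ 1.2  0.3 -3.4] w_mm 61.0 j1,j6 [  16. -111.]
zx,zy deg [-1.51 -4.07] J [  16.34   13.03  -36.77    5.12  -42.91 -110.71]
tool delta cm now [-18.66  21.72  -0.92] turn -1.5
after turn: x,y,z cm [-19.2   21.24   1.11]
t 45.8 tcp [0.6005 0.1358 0.0734] phi 0.3 tilt 4.68 F [-0.4 -0.3 -3. ] w_mm 61.5 j1,j6 [  29. -121.]
zx,zy deg [-2.19 -4.13] J [  29.04   31.01  -10.83    3.22  -52.13 -120.73]
tool delta cm now [-1.84  1.98 -1.88] turn -0.6
after turn: x,y,z cm [-1.93  2.09 -1.66]
```

View pics/w11.png

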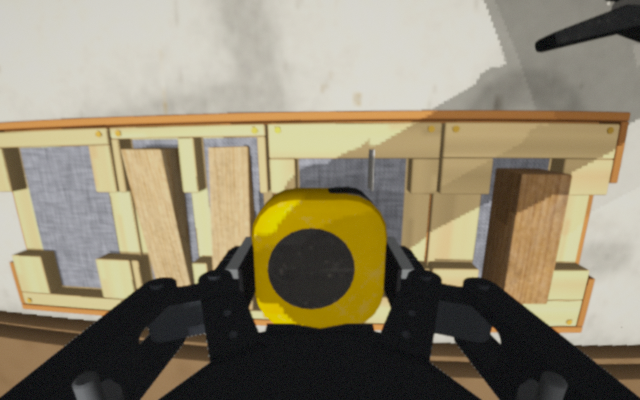

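```bash

python3 -m pendant '[[[-1,1.2,0,-0.6],[-0.8,0.8,0,0],[0,0,0,0],[0,0,0,0]]]' >/dev/null; python3 go.py .6195 .157 .018 .9
python3 - <<'E'
from h import *
C=cam('wrist',np.load('pics/w11.npy',allow_pickle=True).item())
print(plane(C,[(268,125),(443,123),(298,158),(404,158)],.023))
E
```

```text
t 46.18 tcp [0.6158 0.1536 0.0692] phi 0.96 tilt 4.91 F [-0.9  0.7 -2.7] w_mm 61.4 j1,j6 [  30. -121.]
zx,zy deg [-2.48 -4.23] J [  29.75   32.99   -7.7     3.04  -53.6  -120.6 ]
tool delta cm now [-0.61  0.71  5.06] turn 0.1
after turn: x,y,z cm [-0.38  0.34  5.12]
[[0.5351 0.0974 0.023 ]
 [0.5327 0.213  0.023 ]
 [0.557  0.1177 0.023 ]
 [0.5559 0.1894 0.023 ]]
```

```bash

python3 -m pendant '[[[-0.4,0.5,1.5,0],[-0.1,0.1,1.3,0],[0,0,0.5,0],[0,0,0,0]]]' >/dev/null; python3 go.py .6185 .1565 .017 .9
```

```text
t 46.52 tcp [0.6179 0.1552 0.0334] phi 0.84 tilt 4.91 F [ 0.5  0.2 -2.7] w_mm 61.1 j1,j6 [  30. -121.]
zx,zy deg [-2.52 -4.2 ] J [  29.77   35.62   -8.95    3.14  -49.75 -120.95]
tool delta cm now [-0.14  0.24  1.62] turn -0.1
after turn: x,y,z cm [-0.07  0.13  1.64]
```

```bash

python3 -m pendant '[[[-0.1,0.2,0.6,0],[0,0,0.4,0],[0,0,0,0],[0,0,0,0]]]' >/dev/null; python3 go.py .6185 .1565 .017 .9;python3 -m pendant '[[[0,0,0.3,0],[0,0,0,0]]]' >/dev/null; python3 go.py .6185 .1565 .017 .9
```

```text
t 46.85 tcp [0.6178 0.1557 0.0218] phi 0.8 tilt 4.98 F [ 0.8  0.1 -3.3] w_mm 61.3 j1,j6 [  30. -121.]
zx,zy deg [-2.59 -4.24] J [  29.8    36.49   -9.36    3.19  -48.56 -121.11]
tool delta cm now [-0.09  0.12  0.47] turn -0.1
after turn: x,y,z cm [-0.07  0.08  0.48]
t 47.02 tcp [0.618  0.1556 0.0191] phi 0.81 tilt 4.92 F [-0.   0.2 -4.1] w_mm 61.2 j1,j6 [  30. -121.]
zx,zy deg [-2.53 -4.21] J [  29.79   36.66   -9.49    3.22  -48.18 -121.13]
tool delta cm now [-0.06  0.1   0.2 ] turn -0.1
after turn: x,y,z cm [-0.05  0.09  0.21]
```

```bash

python3 -m pendant '[[[0,0.1,0.3,0],[0,0,0,0]]]' >/dev/null; python3 go.py|head -1; python3 -m pendant '[[[0,0,0.2,0],[0,0,0,0]]]' >/dev/null; python3 go.py |head -1
```

```text
t 47.18 tcp [0.6193 0.1562 0.0184] phi 0.89 tilt 4.86 F [ 0.1  0.1 -3.5] w_mm 61.3 j1,j6 [  30. -121.]
t 47.35 tcp [0.62   0.1564 0.0183] phi 0.93 tilt 4.77 F [ 0.1 -0.5 -1.7] w_mm 61.6 j1,j6 [  30. -121.]
```

```bash

python3 -m pendant '[[[0,0,0,0],[0,0,0,0],[0,0,0,0],[0,0,0,0],[0,0,0,0]]]' 8.2 40 
python3 -m pendant '[[[0,0,-2,0],[0,0,-3,0],[0,0,-3,0],[0,0,-2,0],[0,0,0,0]]]' >/dev/null
python3 go.py .452 .335 .14 91; python3 -c "
from h import *
shot('wrist','w12')"
```

```text
clock: 47.77
tool_pos: [0.6215, 0.1574, 0.019]
orientation: [-0.009, 0.999, -0.036, -0.018]
ft_force: [0.7, -0.2, -1.3]
grip_width: 0.957
t 48.18 tcp [0.6242 0.1639 0.1197] phi 0.94 tilt 4.91 F [0.4 0.4 1. ] w_mm 82.1 j1,j6 [  30. -121.]
zx,zy deg [-2.33 -4.32] J [  30.25   30.82   -3.24    2.95  -60.17 -120.78]
tool delta cm now [17.   17.24 -2.61] turn -90.1
after turn: x,y,z cm [-17.4   16.91  -2.03]
```

View pics/w12.png

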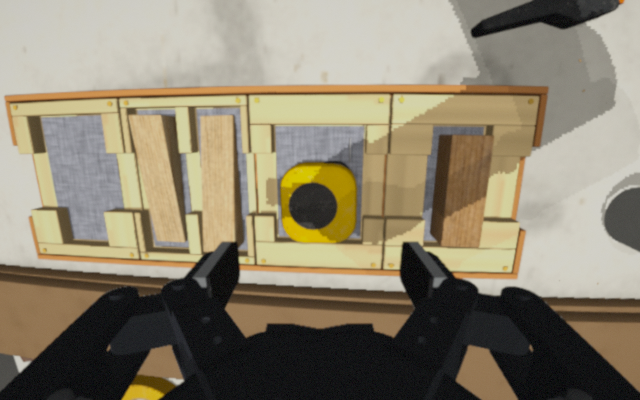

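```bash

python3 -m pendant '[[[2.3,2.3,-0.1,0],[2.3,2.3,-0.1,0],[2.3,2.3,-0.1,0],[2.3,2.3,-0.1,0],[2.3,2.3,-0.1,0],[2.3,2.3,-0.1,0],[0,0,0,-7],[0,0,0,-7],[0,0,0,-7],[0,0,0,-7],[0,0,0,-7],[0,0,0,-7]]]' 7 40 >/dev/null
python3 -m pendant '[[[0,0,0,-7],[0,0,0,-7],[0,0,0,-7],[0,0,0,-7],[0,0,0,-7],[0,0,0,-7],[0,0,0,-5],[0,0,0,0],[0,0,0,0]]]' >/dev/null
python3 go.py .452 .335 .14 91
```

```text
t 49.98 tcp [0.4633 0.2941 0.0926] phi 91.76 tilt 7.46 F [ 0.4 -0.1 -0.2] w_mm 69.8 j1,j6 [ 50. -48.]
zx,zy deg [-4.49 -5.93] J [ 49.58  26.02 -15.85   0.52 -55.57 -48.38]
tool delta cm now [-3.62  1.42 -5.04] turn 0.8
after turn: x,y,z cm [-4.11  1.06 -4.74]
```

```bash
g(){ python3 go.py | grep -o 'tcp.*phi\|zx.*J'; }
python3 -m pendant '[[[-0.5,0.1,-1.2,0],[-0.5,0.1,-1.2,0],[-0.5,0.1,-1.2,0],[-0.5,0.1,-1.2,0],[0,0,-1.2,0],[0,0,-1.2,0],[0,0,-1.2,0],[0,0,0,0],[0,0,0,0]]]' >/dev/null; g
python3 -m pendant '[[[0,0,4,0],[0,0,4,0],[0,0,0,0],[0,0,0,0]]]' >/dev/null; g
python3 -m pendant '[[[0,0,-1,0],[0,0,-1,0],[0,0,-1,0],[0,0,-1,0],[0,0,-1,0],[0,0,-1,0],[0,0,-1,0],[0,0,0,0],[0,0,0,0]]]' >/dev/null; g
python3 -m pendant '[[[0,0,4,0],[0,0,4,0],[0,0,0,0],[0,0,0,0]]]' >/dev/null;python3 go.py .452 .335 .08 91
```

```text
tcp [0.4624 0.3208 0.1701] phi
zx,zy deg [-5.12 -6.48] J
tcp [0.4557 0.3116 0.0887] phi
zx,zy deg [-4.99 -6.37] J
tcp [0.4689 0.3255 0.1815] phi
zx,zy deg [-3.87 -5.52] J
t 52.15 tcp [0.4674 0.3211 0.1076] phi 90.12 tilt 5.89 F [0.5 0.1 0.8] w_mm 70.1 j1,j6 [ 51. -52.]
zx,zy deg [-3.21 -4.92] J [ 51.18  25.8  -13.48   0.7  -56.58 -51.61]
tool delta cm now [-1.62  1.39  2.71] turn -0.9
after turn: x,y,z cm [-1.41  1.51  2.76]
```

```bash
g(){ python3 go.py | grep -o 'tcp.*phi\|zx.*J'; }
python3 -m pendant '[[[-0.3,0.2,-1,-0.9],[-0.3,0.2,-1,0],[-0.3,0.2,-1,0],[0,0,-1,0],[0,0,-1,0],[0,0,-1,0],[0,0,-1,0],[0,0,-1,0],[0,0,-1,0],[0,0,-1,0],[0,0,0,0],[0,0,0,0]]]' >/dev/null; g
python3 -m pendant '[[[0,0,4,0],[0,0,4,0],[0,0,4,0],[0,0,0,0],[0,0,0,0]]]' >/dev/null;python3 go.py .452 .335 .08 91
python3 -c "
from h import *
im,C,s=shot('wrist','w13'); h=cv2.cvtColor(im,cv2.COLOR_BGR2HSV).astype(int)
m=((h[...,2]<75)|((h[...,1]>170)&(h[...,2]>120)&(h[...,0]<14))).astype(np.uint8); m[:, :190]=0;m[:,450:]=0; 
k,l,st,ce=cv2.connectedComponentsWithStats(m)
for i in range(1,k):
    if st[i,4]>200: print(st[i],ce[i].round(1))
"
```

```text
tcp [0.4737 0.345  0.2386] phi
zx,zy deg [-1.84 -3.93] J
t 53.57 tcp [0.4736 0.3397 0.1233] phi 91.19 tilt 3.55 F [0.5 0.3 1.2] w_mm 69.7 j1,j6 [ 52. -52.]
zx,zy deg [-1.17 -3.35] J [ 52.16  24.95 -12.3    1.36 -56.13 -51.8 ]
tool delta cm now [0.17 2.08 4.4 ] turn 0.2
after turn: x,y,z cm [0.43 2.17 4.33]
[  190     3   260   397 27163] [322.6 335.6]
[210 109  11  37 357] [214.8 127.7]
[ 311  136   30  118 1481] [327.2 196.9]
[ 342  137   38  114 1662] [357.8 194.5]
[296 305  75   7 394] [335.9 308. ]
[284 311  35  16 378] [302.  318.5]
```

View pics/w13.png

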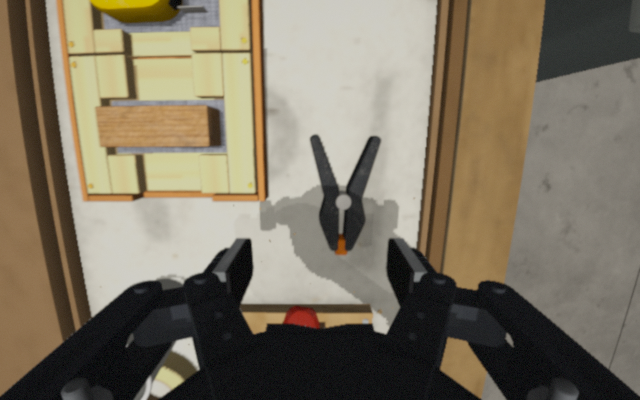

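```bash

python3 - <<'E'
from h import *
C=cam('wrist',np.load('pics/w13.npy',allow_pickle=True).item())
for z in (.01,.02):
    P=plane(C,[(341,254),(345.5,136),(343,201),(312,137),(379,138)],z); d=P[0]-P[1]; print(z,P[:,:2],"c",(P[0]+P[1])[:2]/2,np.linalg.norm(d),np.degrees(np.arctan2(d[1],d[0])))
E
```

```text
0.01 [[0.4498 0.3915]
 [0.4498 0.279 ]
 [0.4499 0.3385]
 [0.4797 0.2805]
 [0.4195 0.2801]] c [0.4498 0.3352] 0.11247117751430463 89.98627620049399
0.02 [[0.451  0.3872]
 [0.4509 0.2791]
 [0.451  0.3363]
 [0.4797 0.2805]
 [0.4218 0.2801]] c [0.4509 0.3332] 0.10813256746274787 89.986276200494
```

```bash
python3 -m pendant '[[[0.1,1,3,1.2],[0,0,0,0],[0,0.8,2.5,0],[0,0,0,0],[0,0,1.5,0],[0,0,0,0]]]' >/dev/null;python3 go.py .450 .3365 .006 90
```

```text
t 54.12 tcp [0.4627 0.3434 0.0688] phi 90.26 tilt 2.37 F [-0.5 -0.5 -0.6] w_mm 70.2 j1,j6 [ 53. -54.]
zx,zy deg [-0.11 -2.37] J [ 53.39  27.49 -17.66   1.81 -46.84 -54.4 ]
tool delta cm now [0.43 1.26 6.31] turn 0.3
after turn: x,y,z cm [0.69 1.27 6.28]
```

```bash
python3 -m pendant '[[[0.3,0.8,1.5,0.2],[0.1,0.5,1.5,0],[0,0,1,0],[0,0,0,0],[0,0,0,0]]]' >/dev/null;python3 go.py .450 .3365 .006 90
```

```text
t 54.53 tcp [0.4598 0.3473 0.043 ] phi 90.36 tilt 1.7 F [-0.6  0.1  0.6] w_mm 70.1 j1,j6 [ 54. -55.]
zx,zy deg [ 1.02 -1.36] J [ 54.02  28.88 -20.3    2.46 -41.35 -55.5 ]
tool delta cm now [0.98 1.05 3.7 ] turn 0.4
after turn: x,y,z cm [1.08 0.98 3.7 ]
```

```bash
python3 -m pendant '[[[0.9,1,0.5,0.4],[0.3,0.4,1,0],[0.1,0.1,1,0],[0,0,0,0]]]' >/dev/null;python3 go.py .450 .3365 .006 90
```

```text
t 54.87 tcp [0.4504 0.3383 0.024 ] phi 90.05 tilt 1.76 F [ 0.2 -0.4  0.1] w_mm 69.8 j1,j6 [ 54. -57.]
zx,zy deg [ 1.58 -0.79] J [ 54.33  29.22 -23.79   2.91 -36.75 -56.61]
tool delta cm now [0.15 0.09 1.8 ] turn 0.0
after turn: x,y,z cm [0.18 0.04 1.8 ]
```

```bash
python3 -m pendant '[[[0.2,0.1,0.8,0],[0,0,0.7,0],[0,0,0.3,0],[0,0,0,0]]]' >/dev/null;python3 go.py .450 .3365 .006 90; python3 -m pendant '[[[0,0,0,0],[0,0,0,0],[0,0,0,0],[0,0,0,0],[0,0,0,0],[0,0,0,0],[0,0,0,0]]]' 2 60 >/dev/null;python3 go.py .450 .3365 .006 90
```

```text
t 55.2 tcp [0.4523 0.338  0.0064] phi 90.09 tilt 1.87 F [ 0.6 -0.1 -0.4] w_mm 69.7 j1,j6 [ 54. -57.]
zx,zy deg [ 1.77 -0.62] J [ 54.17  30.77 -24.61   3.2  -34.13 -56.71]
tool delta cm now [0.15 0.23 0.03] turn 0.1
after turn: x,y,z cm [0.15 0.23 0.04]
t 55.78 tcp [0.4526 0.3384 0.0068] phi 90.1 tilt 1.88 F [-0.6  0.3 -1.5] w_mm 36.8 j1,j6 [ 54. -57.]
zx,zy deg [ 1.77 -0.63] J [ 54.18  30.77 -24.52   3.2  -34.24 -56.71]
tool delta cm now [0.19 0.26 0.08] turn 0.1
after turn: x,y,z cm [0.19 0.26 0.08]
```

```bash
python3 -m pendant '[[[0,0,-3,0],[0,0,-3.5,0],[0,0,-3,7],[0,0,-1.5,7],[0,0,-0.2,7],[0,0,-0.2,7],[0,0,-0.2,7],[0,0,-0.2,7],[0,0,-0.2,7],[0,0,-0.2,7],[0,0,-0.2,7],[0,0,-0.2,7]]]' >/dev/null
python3 -m pendant '[[[0,0,-0.2,6.5],[0,0,-0.2,6.5],[0,0,-0.2,6],[0,0,0,0]]]' >/dev/null;python3 go.py .616 -.079 .1 .9
```

```text
t 57.12 tcp [0.4458 0.337  0.1421] phi -1.89 tilt 1.67 F [ 0.4 -0.3 -1. ] w_mm 37.0 j1,j6 [  55. -148.]
zx,zy deg [ 1.4  -0.91] J [  54.62   20.07  -17.33    2.1   -52.55 -147.8 ]
tool delta cm now [-18.27 -40.94   5.28] turn -2.8
after turn: x,y,z cm [-16.37 -41.86   4.21]
```

```bash
python3 -m pendant '[[[0,0,0,-2.8],[-1.3,-3.3,0,0],[-1.3,-3.3,0,0],[-1.3,-3.3,0,0],[-1.3,-3.3,0,0],[-1.3,-3.3,0,0],[-1.3,-3.3,0,0],[0,0,0,0]]]' >/dev/null;python3 go.py .616 -.079 .1 .9
```

```text
t 57.78 tcp [0.5314 0.1361 0.1454] phi 2.92 tilt 1.61 F [-0.4  0.2 -0.8] w_mm 36.8 j1,j6 [  32. -120.]
zx,zy deg [ 1.34 -0.88] J [  32.13   18.71  -18.8     1.86  -51.84 -120.37]
tool delta cm now [ -7.25 -21.83   5.07] turn 2.0
after turn: x,y,z cm [ -8.12 -21.64   4.54]
```

```bash
python3 -m pendant '[[[0,0,0,2],[-1.2,-3.3,0.2,0],[-1.2,-3.3,0.2,0],[-1.2,-3.3,0.2,0],[-1.2,-3.3,0.2,0],[-1.2,-3.3,0.2,0],[-1.2,-3.3,0.2,0],[0,0,0,0],[0,0,0,0]]]' >/dev/null;python3 go.py .616 -.079 .1 .9
```

```text
t 58.53 tcp [ 0.6108 -0.0709  0.135 ] phi 2.17 tilt 1.48 F [-0.8  0.5 -0.4] w_mm 36.8 j1,j6 [  9. -98.]
zx,zy deg [ 1.22 -0.84] J [  8.95  25.1   -9.99   1.26 -53.84 -97.53]
tool delta cm now [-0.41 -0.77  3.52] turn 1.3
after turn: x,y,z cm [-0.5  -0.82  3.5 ]
```

```bash
python3 -c "
from h import *
import numpy as np
C=cam('wrist',np.load('pics/w5.npy',allow_pickle=True).item()) if __import__('os').path.exists('pics/w5.npy') else None
print(plane(C,[(282,117),(133,119),(166,129),(256,129)],.023), plane(C,[(210,271)],.009))"
python3 -m pendant '[[[-0.3,-0.6,1.8,1.3],[-0.2,-0.3,1.8,0],[0,0,1.5,0],[0,0,0,0],[0,0,0,0]]]' >/dev/null;python3 go.py .616 -.079 .017 .9
```

```text
[[ 0.5403 -0.0205  0.023 ]
 [ 0.5418 -0.1389  0.023 ]
 [ 0.5497 -0.1129  0.023 ]
 [ 0.5496 -0.0412  0.023 ]] [[ 0.6788 -0.0922  0.009 ]]
t 58.95 tcp [ 0.617  -0.0785  0.0828] phi 1.39 tilt 1.51 F [ 0.2 -0.5 -0.1] w_mm 36.7 j1,j6 [  8. -98.]
zx,zy deg [ 1.27 -0.82] J [  8.12  28.96 -12.14   1.33 -47.78 -97.62]
tool delta cm now [0.25 0.05 6.58] turn 0.5
after turn: x,y,z cm [ 0.1  -0.05  6.58]
```

```bash
python3 -m pendant '[[[0.1,0,1.8,0.5],[0,0,1.6,0],[0,0,0.8,0],[0,0,0,0],[0,0,0,0]]]' >/dev/null;python3 go.py .617 -.079 .017 .9
```

```text
t 59.37 tcp [ 0.6196 -0.0753  0.0449] phi 1.43 tilt 1.89 F [ 0.6  0.6 -1.9] w_mm 37.0 j1,j6 [  8. -98.]
zx,zy deg [ 1.71 -0.81] J [  8.42  31.64 -14.11   1.55 -42.69 -98.12]
tool delta cm now [ 0.35 -0.32  2.78] turn 0.5
after turn: x,y,z cm [ 0.27 -0.37  2.79]
```

```bash
python3 -m pendant '[[[0.3,-0.3,0.7,0.5],[0.1,-0.1,0.7,0],[0,0,0.3,0],[0,0,0,0]]]' >/dev/null;python3 go.py .617 -.079 .017 .9
```

```text
t 59.7 tcp [ 0.6179 -0.0793  0.0299] phi 0.99 tilt 2.2 F [ 0.7  0.1 -0.9] w_mm 37.0 j1,j6 [  8. -98.]
zx,zy deg [ 2.05 -0.78] J [  8.07  32.55 -15.25   1.65 -40.29 -98.33]
tool delta cm now [0.13 0.05 1.29] turn 0.1
after turn: x,y,z cm [0.09 0.03 1.29]
```

```bash
python3 -m pendant '[[[0.1,0,0.5,0],[0,0,0.4,0],[0,0,0.2,0],[0,0,0,0]]]' >/dev/null;python3 go.py .617 -.079 .017 .9
```

```text
t 60.03 tcp [ 0.6178 -0.0797  0.0184] phi 0.99 tilt 2.28 F [-0.1  0.3  0.6] w_mm 37.0 j1,j6 [  8. -98.]
zx,zy deg [ 2.13 -0.79] J [  8.04  33.41 -15.81   1.72 -38.78 -98.39]
tool delta cm now [0.08 0.08 0.13] turn 0.1
after turn: x,y,z cm [0.08 0.08 0.14]
```

```bash
python3 -m pendant '[[[0,0,0.1,0],[0,0,0,0]]]' >/dev/null; python3 -m pendant '[[[0,0,0,0],[0,0,0,0],[0,0,0,0],[0,0,0,0],[0,0,0,0]]]' 6.8 40
python3 -m pendant '[[[0,0,-2,0],[0,0,-3,0],[0,0,-4,0],[0,0,-4,0],[0,0,-3,0],[2,3,-3,0],[2,3,-1,0],[2,3,-1,0],[1,3,0,0],[0,3,0,0],[0,0,0,0],[0,0,0,0]]]'
python3 -c "
from h import *
im,C,s=shot('wrist','w14'); t,_,_=shot('top','top2')
a=cv2.resize(im[60:300],None,fx=1.25,fy=1.25,interpolation=cv2.INTER_CUBIC); b=cv2.resize(t[140:260,185:445],(800,300*1),interpolation=cv2.INTER_CUBIC)
cv2.imwrite('pics/final.png',np.vstack([a[:299],b]))"
```

```text
clock: 60.62
tool_pos: [0.6192, -0.0797, 0.0186]
orientation: [-0.009, 1.0, -0.007, 0.02]
ft_force: [0.3, -0.1, -0.4]
grip_width: 0.796
clock: 61.62
tool_pos: [0.5389, 0.0722, 0.2308]
orientation: [-0.007, 1.0, -0.005, 0.022]
ft_force: [0.1, 0.5, 0.4]
grip_width: 0.797
```

View pics/final.png

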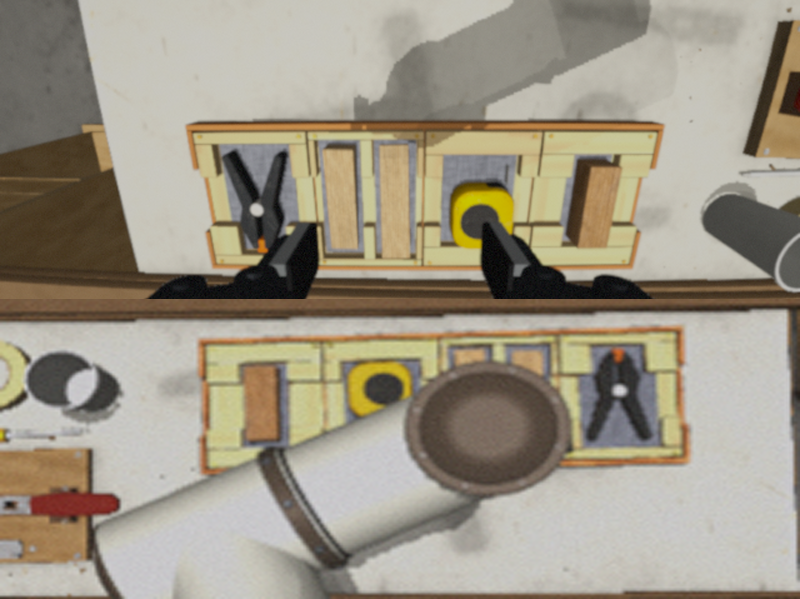

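```bash
python3 - <<'E'
from h import *
pts={}
for n in ("w12","w14"):
    im=cv2.imread(f"pics/{n}.png"); C=cam("wrist",np.load(f"pics/{n}.npy",allow_pickle=True).item()); h=cv2.cvtColor(im,cv2.COLOR_BGR2HSV).astype(int)
    for o,P,rad,f in (("block",(.607,.273,.03),45,(im[...,2].astype(int)-im[...,0]>25)&(im[...,2]<165)&(h[...,2]>60)),("tape",(.619,.157,.03),45,(h[...,1]>170)&(h[...,2]>110)&(h[...,0]>18)&(h[...,0]<35)),("clampnose",(.668,-.079,.02),18,(h[...,1]>170)&(h[...,0]<14)&(h[...,2]>110))):
        m=f.astype(np.uint8); roi=np.zeros_like(m); cv2.circle(roi,tuple(int(v) for v in proj(C,P)[0]),rad,1,-1); m=cv2.morphologyEx(m&roi,cv2.MORPH_OPEN,np.ones((3,3),np.uint8))
        k,l,st,ce=cv2.connectedComponentsWithStats(m)
        if k<2: continue
        i=1+np.argmax(st[1:,4]); ct=max(cv2.findContours((l==i).astype(np.uint8),0,1)[0],key=cv2.contourArea).reshape(-1,2)
        r=cv2.minAreaRect((plane(C,ct,.04)[:,:2]*1000).astype(np.float32)); print(n,o,st[i],np.round(r[0]),np.round(r[1]),round(r[2],1)); pts.setdefault(o,[]).append((C,ce[i]))
for o,v in pts.items():
    if len(v)==2: print(o,tri(v[0][0],v[0][1],v[1][0],v[1][1])[0])
E
python3 go.py
```

```text
w12 block [ 432  146   67   86 3101] [605. 266.] [46. 69.] 71.4
w12 tape [ 281  163   75   80 3578] [620. 157.] [66. 61.] 2.7
w14 block [449 184  47  74 743] [600. 264.] [ 41. 101.] 87.6
w14 tape [ 361  211   50   48 1220] [619. 156.] [66. 63.] 3.4
block [0.6012 0.2728 0.0223 0.009 ]
tape [0.6221 0.1587 0.017  0.0013]
t 61.72 tcp [0.5393 0.0711 0.2305] phi 0.67 tilt 2.53 F [ 0.7 -0.5 -0.4] w_mm 68.2 j1,j6 [  25. -116.]
zx,zy deg [ 2.46 -0.58] J [  25.5    13.01  -13.4     1.8   -61.62 -115.67]
```

```bash
python3 -c "
from rig import ticket
print(ticket.hand_in())"
```

```text
the job is handed in; nothing more can be done
None
```

All five things were placed in the order asked and the job was handed in at about 62 s of the 117 s. The order was two wedges, oak block, tape measure, then the clamp with its jaws at the narrow far end.

- **Placing:** The last wrist and top pictures show every item inside its own bay, and the cup upright. The gripper was about 0.23 m up and touching nothing. No wrist force above about 5 N was reported.
- **Tape measure:** It shows 66 x 63 mm on the height of its top (64 x 68 mm expected), about where I aimed it. The two-view height gave 17 mm, near the 26 mm expected for its middle.
- **Oak block:** The numeric check did not work. The colour mask took in shadowed floor and its rays missed by 9 mm, so I judged that it lies flat from the pictures and the release height.
- **Wedges and clamp:** The final check looked only for the clamp's nose, which the mask did not find, and did not cover the wedges. I judged all three from the pictures and from the light contact felt at release.
- **Tool tilt:** The tool drifted up to about 7° off vertical between moves. I used several up-and-down moves to reduce it. At the grasps and placings it was 2 to 5°.

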